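# Lay out the Morse operating position

## Robot

A 6-joint arm with a two-finger parallel gripper is mounted at the origin on the work surface. World frame = base frame: x ahead of the robot, y to its left, z up, the work surface at z = 0. Lengths are in m, angles in degrees, forces in N, time in s.
With the tool pointing down it reaches from about 0.375 to 0.9 m from the base axis. Payload 3.1 kg.
Tool frame: the origin (TCP) lies on the centre line of the jaws, within the pads' length; the fingertips stand 22 mm ahead of it and the grasp point (between the pads) lies 3 mm ahead of it; y points along the fingers, z is the direction in which the jaws open and shut, and the axes are right-handed (so a half turn about y gives the same grasp; the last joint's range is limited). The gripper opens to 87 mm and grips with 3 to 60 N. Pads are 19 mm wide; open, the fingers measure 117 mm over their backs; the gripper's body (75 mm by 190 mm) begins 51 mm behind the grasp point.
Start: joints at [55.777, 30.224, 82.088, -0, 67.689, -10.227], TCP at [0.254, 0.571, 0.222] pointing down, gripper open.
Joint ranges: [-176.69, 176.69], [-43.24, 126.21], [12.49, 139.97], [-82, 262], [0, 151.66], [-163.58, 163.58]. Speed limits (degrees/s): [159.86, 159.86, 180, 180, 180, 180].

## Interface

Orientations are given as a 3x3 rotation matrix whose columns are the frame's x, y, z axes.
In Python, from rig import bot gives the robot as it stands.
- The arm moves only by the tool jog_arm, never from a script. Its argument "motion" is one flat list of numbers, 6 for each row, row after row: the shift along the tool's x, y, z in mm, then the turn, a rotation vector about the tool's x, y, z in degrees. A call has 1 to 20 rows; each row is the pose to reach, as a shift and turn from the pose commanded when the call began, along the tool's axes at that moment; what a row does not reach only later rows make up. A row lasts 1/8 s, in which the tool goes at most 62.5 mm and 10.7 degrees, less where a joint would pass 70% of its speed; a pose out of reach is approached as far as the arm can. A call with a gripper value outside its range is refused whole. "gripper" is the opening, from 0 (shut) to 1 (fully open), set as the call begins (left out, the last holds). The fingers move at their own pace and stop on an object; the grip force is fixed at half the most. Time passes only in rows, so rows that repeat a pose let the fingers close. It gives the time, the measured TCP pose, the force and the opening at its end, in the units of the state.
- bot.read_state(): the state, without advancing time (a new reading comes with each control period).
- bot.capture(name): name is "scene" or "top"; returns (picture, depth): 384x512x3 uint8, red, green, blue; 384x512 float32, m along the optical axis (not along the pixel's ray), 0 where there is no reading.
- bot.get_calibration(name): a dict with "mtx" (3x3 intrinsics, pixels), "pose" (4x4, takes a point from camera to world coordinates). Camera axes: x right, y up, looking along -z (the intrinsics and any distortion apply to the point x, -y, -z); pixel columns grow to the right and rows downward; lengths in m; the calibration is good to about 2 mm. A picture is of the moment at which its call begins. get_calibration takes no time and is no camera call.
- bot.hand_in(): hands the job in, once; it reports no verdict.
The state is a dict: "time_s": time; "joint_positions": joint angles; "qvel": joint speeds; "tau": joint torques, N m; "position": TCP position; "tcp_rot": TCP orientation; "force": force on the tool from outside, world axes, zero at the start; "moment": the same for the moment, N m; "opening": opening from 0.0 (shut) to 1.0 (fully open).
Only numpy, scipy, OpenCV 4.12 (cv2) and the standard library are available. Lean on these libraries where they do the work, as an engineer would, in place of code of your own. Each camera call takes 0.05 s, during which the arm holds its last target.

## Task

Lay out the radio operating position: move the yellow antenna tuner off the cork mat and set it on the desk midway between the cork mat and the blue mat, in line and square with them. Put the straight key in the middle of the cork mat and the twin-lever paddle in the middle of the blue mat, each lengthwise along its mat and square with it, and set the grey power meter upright on the middle of the tuner's top, squared up with it with its dial towards the tuner's front or back end. Leave the mug and the screwdriver where they are, do not tip any of the equipment over, and let everything stand on its own at the end.

Things in the scene. Friction and masses are not known exactly. Their poses are not given: they have to be found in the camera images.
- key: straight Morse key, loose, about 0.35 kg: walnut base block 100 (x) x 50 (y) x 22 (z) mm with a brass lever along x above it and a round black knob at the -x end; 54 mm high overall. Grip the base across its 50 mm width (y). Nothing above the base reaches beyond 16 mm either side of the centre line. Origin: centre of the underside; x along its length with the knob at -x, z up.
- paddle: twin-lever paddle, loose, about 0.35 kg: green base plate 95 (x) x 54 (y) mm whose sides run from 4 to 22 mm above its underside (rubber feet below), a black box 36 mm wide on it and two red finger levers towards the -x end; 50 mm high overall. Grip the base across its 54 mm width (y). Origin: centre of the underside of the feet; x along its length with the red levers at -x, z up.
- tuner: antenna tuner, loose, about 0.35 kg: yellow box 100 (x) x 58 (y) mm, flat top 40 mm above the underside with four thin black vent lines, sides from 4 to 40 mm; black front panel with two aluminium knobs standing 13 mm out at -x, two steel sockets 12 mm out at +x. It starts standing on the cork mat. Grip across its 58 mm width (y). Origin: centre of the underside; x along its length, z up.
- meter: power meter, loose, about 0.2 kg: grey box 56 (x) x 50 (y) x 46 (z) mm with a white dial with red needle on its front (-x) and on its top, two small steel sockets 10 mm out at +x. Grip across its 50 mm width (y). Origin: centre of the underside; z up.
- cork_mat: brown cork mat fixed to the desk, 130 (x) x 95 (y) x 3 mm thick. Place for the key. Origin: centre of its underside, on the desk (z = 0); x along its length. The two mats are parallel and lie side by side along their y axes, their centres 250 mm apart; either one may be on the left.
- blue_mat: blue plastic mat with two white lines, fixed to the desk, 130 (x) x 95 (y) x 3 mm thick. Place for the paddle. Origin: centre of its underside, on the desk; x along its length.
- mug: white mug, 80 mm across, 90 mm high, loose, a bystander: leave alone. Origin: centre of the underside.
- screwdriver: orange-handled screwdriver 170 mm long lying on the desk, loose, a bystander: leave alone. Origin: under its middle; x along its length.
Things that resemble listed ones, but are neither listed nor needed, are in the scene too. Leave any purple look-alike of the tuner alone. There is more than one size of the meter; the job needs the larger.

How it is judged:
By the outcome, as a careful person would: the job done as asked, in the order asked, and still so for the second after the job is handed in, with the robot touching nothing.
It also fails if it takes over 102 s, if anything falls off the work surface, if the arm or the gripper's body presses on something with over 40 N, if the wrist force passes 120 N, or if a joint passes its speed limit or range.

## Working session

There is one attempt and no reset: what is moved stays moved. The work goes in short steps, Python scripts to look and compute and a tool call to move; the robot and the scene stay as the last step left them, time stands still between calls to the robot, and variables do not carry over. Pictures are saved under pics/ and viewed, and the job is handed in when it is done.

Besides the shell and the picture viewer there is one more tool, called after "Request:" by a JSON object that holds its "fn" and its "kwargs". jog_arm: Moves the arm, as the interface text tells. Its arguments: {"type":"object","properties":{"motion":{"type":"array","items":{"type":"number"}},"gripper":{"type":"number"}},"required":["motion"]}

```bash
ls; mkdir -p pics
python3 - <<'E'
from rig import bot
import cv2,numpy as np
s=bot.read_state()
for k in s: print(k,np.round(s[k],4).tolist())
for n in("scene","top"):
    p,d=bot.capture(n); np.savez(f"cap_{n}.npz",p=p,d=d)
    cv2.imwrite(f"pics/{n}0.png",cv2.resize(p[:,:,::-1],(768,576),interpolation=cv2.INTER_CUBIC))
    c=bot.get_calibration(n); print(n,{k:np.round(v,4).tolist() for k,v in c.items()})
E
```

```text
pics
time_s 0.0
joint_positions [55.7765, 30.2814, 82.1559, -0.0005, 67.6878, -10.2264]
qvel [0.0066, 0.0243, -0.0033, -0.0227, -0.0995, 0.0135]
tau [-0.0002, -44.005, -17.6591, 0.0632, 0.0583, -0.0002]
position [0.2537, 0.5704, 0.2206]
tcp_rot [[0.9136, -0.0012, 0.4067], [-0.4067, -0.0018, 0.9136], [-0.0004, -1.0, -0.0022]]
force [-0.1866, 0.67, -0.2239]
moment [0.0517, 0.0329, 0.0139]
opening 0.9979
scene {'mtx': [[397.4283, 0.0, 258.4681], [0.0, 397.4283, 192.8292], [0.0, 0.0, 1.0]], 'pose': [[-0.5698, -0.5143, 0.641, 1.2068], [0.8218, -0.3605, 0.4413, 0.4891], [0.0041, 0.7782, 0.628, 0.7089], [0.0, 0.0, 0.0, 1.0]]}
top {'mtx': [[470.2401, 0.0, 252.5897], [0.0, 470.2401, 192.2162], [0.0, 0.0, 1.0]], 'pose': [[-0.0004, 0.9817, -0.1903, 0.2356], [-1.0, -0.0017, -0.0067, -0.0028], [-0.0069, 0.1903, 0.9817, 1.4071], [0.0, 0.0, 0.0, 1.0]]}
```

View pics/scene0.png

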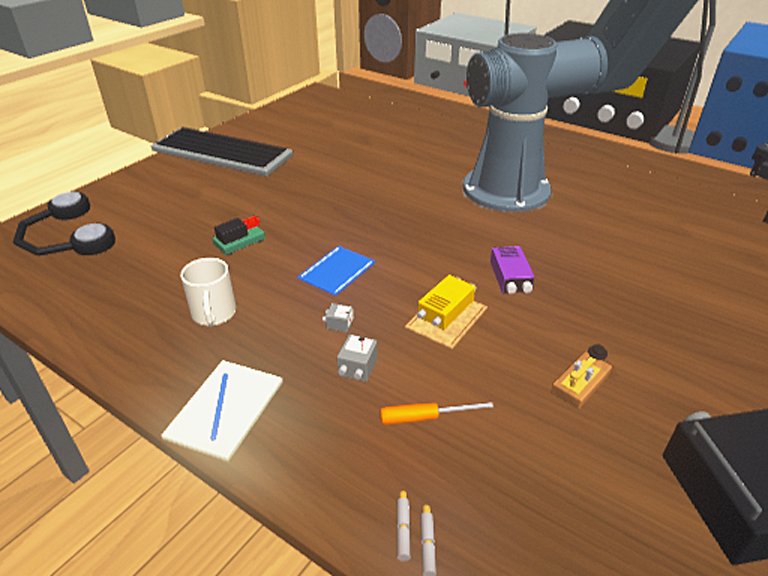

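View pics/top0.png

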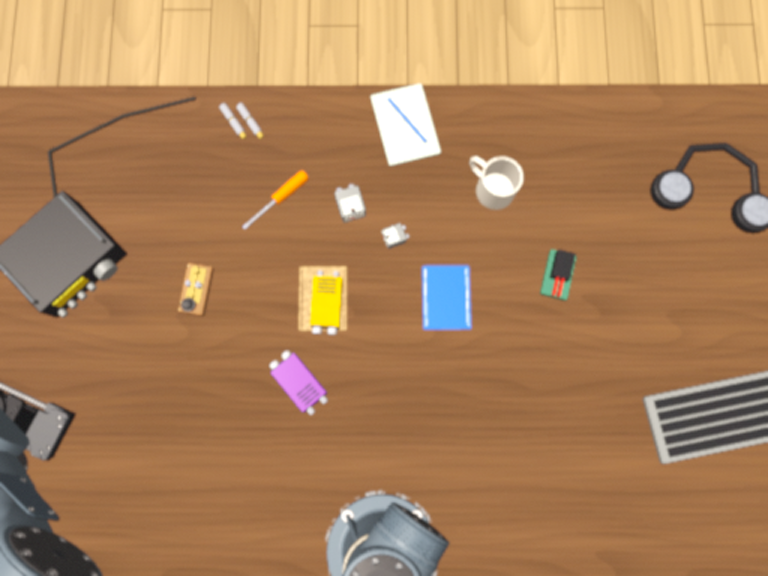

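```bash
cat > h.py <<'E'
from rig import bot
import cv2,numpy as np
def cast(n,uv,z):
    c=bot.get_calibration(n);K=np.array(c["mtx"]);P=np.array(c["pose"])
    uv=np.asarray(uv,float).reshape(-1,2)
    d=np.c_[(uv[:,0]-K[0,2])/K[0,0],-(uv[:,1]-K[1,2])/K[1,1],-np.ones(len(uv))]@P[:3,:3].T
    o=P[:3,3]; t=(z-o[2])/d[:,2]; return o+d*np.ravel(t)[:,None]
def pts(n,D):
    c=bot.get_calibration(n);K=np.array(c["mtx"]);P=np.array(c["pose"])
    v,u=np.mgrid[:D.shape[0],:D.shape[1]]
    q=np.stack([(u-K[0,2])/K[0,0]*D,-(v-K[1,2])/K[1,1]*D,-D],-1)
    return q@P[:3,:3].T+P[:3,3]
def proj(n,X):
    c=bot.get_calibration(n);K=np.array(c["mtx"]);P=np.array(c["pose"])
    q=(np.asarray(X,float).reshape(-1,3)-P[:3,3])@P[:3,:3]
    return np.c_[K[0,0]*q[:,0]/-q[:,2]+K[0,2],-K[1,1]*q[:,1]/-q[:,2]+K[1,2]]
def hsv(p): return cv2.cvtColor(np.ascontiguousarray(p),cv2.COLOR_RGB2HSV)
def rect(xy):
    (c,(w,h),a)=cv2.minAreaRect(np.float32(xy)*1000)
    if w<h: w,h,a=h,w,a+90
    a=(a+90)%180-90
    return np.round(c,1).tolist(),round(w,1),round(h,1),round(a,1)  # mm, long axis angle deg in world
def load(n):
    z=np.load(f"cap_{n}.npz"); return z["p"],z["d"]
def snap(n,name=None,box=None,k=1.5):
    p,d=bot.capture(n); np.savez(f"cap_{n}.npz",p=p,d=d)
    if name:
        q=p if box is None else p[box[1]:box[3],box[0]:box[2]]
        cv2.imwrite(f"pics/{name}.png",cv2.resize(q[:,:,::-1],None,fx=k,fy=k,interpolation=cv2.INTER_CUBIC))
    return p,d
E
python3 - <<'E'
from h import *
for n in("scene","top"):
    p,d=load(n);X=pts(n,d)
    H=hsv(p);h,s,v=[H[...,i].astype(int) for i in range(3)]
    zz=X[...,2]
    print(n,"desk z noise",[ (round(float(zz[r,c]),4)) for r,c in([(230,300),(260,280),(235,200)])])
    ms={'yellow':(h>22)&(h<32)&(s>200)&(v>120),'blue':(h>100)&(h<120)&(s>150),'green':(h>65)&(h<90)&(s>80),
        'purple':(h>130)&(h<150)&(s>100)}
    for k,m in ms.items():
        nl,l,st,cn=cv2.connectedComponentsWithStats(m.astype(np.uint8))
        for i in range(1,nl):
            if st[i,4]<80: continue
            q=X[l==i]; print(k,np.round(cn[i],1),st[i].tolist(),np.round(np.median(q,0),3),np.round(np.percentile(q[:,2],[5,95]),3))
b=[]
for f,box,nm in(("top",(110,100,400,290),"topz"),("scene",(130,130,420,300),"scenez")):
    p,_=load(f); cv2.imwrite(f"pics/{nm}.png",cv2.resize(p[box[1]:box[3],box[0]:box[2],::-1],None,fx=2.75,fy=2.75,interpolation=cv2.INTER_CUBIC))
E
```

```text
scene desk z noise [0.002, -0.0016, -0.001]
yellow [423.6  58.3] [411, 51, 21, 14, 127] [-0.447  0.143  0.136] [0.12  0.165]
yellow [298.4 195.8] [279, 183, 38, 28, 467] [0.474 0.115 0.042] [0.039 0.044]
yellow [273.3 274.7] [257, 272, 35, 6, 106] [0.723 0.196 0.022] [0.019 0.025]
blue [500.3  27.1] [483, 15, 29, 24, 465] [-0.544  0.354  0.268] [0.265 0.27 ]
blue [223.8 179.8] [199, 164, 51, 33, 717] [ 0.494 -0.126  0.002] [-0.001  0.004]
green [160.2 160.4] [142, 151, 35, 19, 232] [ 0.543 -0.334  0.017] [0.006 0.022]
purple [340.7 175.8] [327, 164, 29, 31, 462] [0.322 0.165 0.039] [0.014 0.041]
top desk z noise [-0.0075, -0.0024, -0.0016]
yellow [ 47.1 194.6] [36, 185, 22, 20, 109] [0.49  0.603 0.065] [0.053 0.078]
yellow [217.2 201. ] [207, 185, 21, 33, 573] [0.474 0.111 0.043] [0.039 0.048]
blue [297.3 197.8] [285, 178, 26, 41, 956] [ 0.49  -0.129  0.003] [-0.001  0.008]
green [365.6 182.8] [361, 167, 10, 30, 141] [ 0.528 -0.333  0.023] [0.017 0.034]
purple [199.1 254.4] [185, 236, 32, 38, 570] [0.319 0.163 0.04 ] [0.036 0.044]
```

View pics/topz.png

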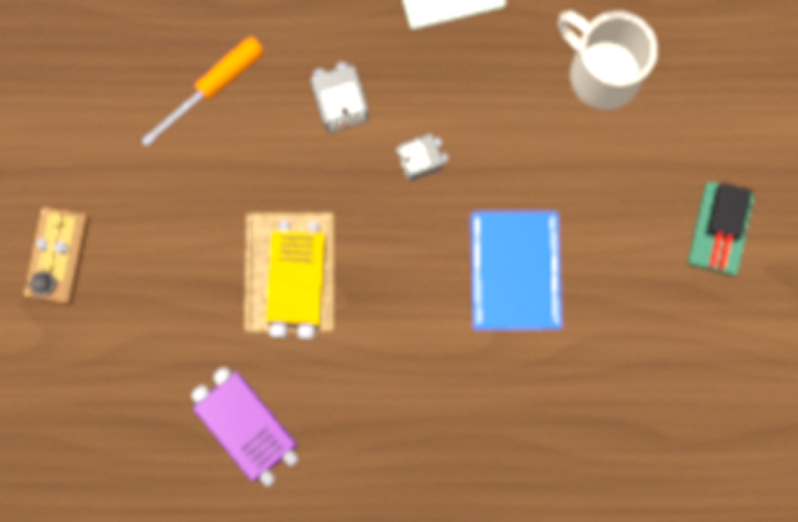

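View pics/scenez.png

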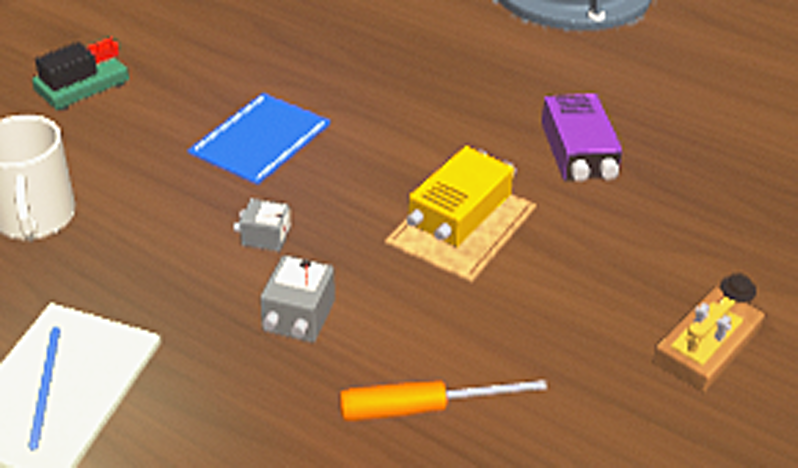

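```bash
cat > meas.py <<'E'
from h import *
def comp(m,near,mn=30):
    nl,l,st,cn=cv2.connectedComponentsWithStats(m.astype(np.uint8))
    best=[i for i in range(1,nl) if st[i,4]>=mn]
    i=min(best,key=lambda i:np.hypot(*(cn[i]-near))); return l==i
def outer(mask):
    c=max(cv2.findContours(mask.astype(np.uint8),cv2.RETR_EXTERNAL,cv2.CHAIN_APPROX_NONE)[0],key=len)
    return c[:,0,:]
E
python3 - <<'E'
from meas import *
for n,near in(("top",dict(blue=(297,198),cork=(215,199),key=(130,193),tun=(217,199),tunY=(217,201),meter=(233,134))),
         ("scene",dict(blue=(224,180),cork=(298,210),key=(389,251),tun=(298,198),tunY=(298,196),meter=(238,238)))):
    p,d=load(n);H=hsv(p);h,s,v=[H[...,i].astype(int) for i in range(3)]
    for nm,(u,w) in dict(desk=(250,220),**near).items(): print(nm,H[int(w),int(u)].tolist(),end=' ')
    pr={'top':[(201,180),(203,215),(123,206),(128,180),(138,205),(241,141),(233,145)],'scene':[(280,220),(312,220),(383,265),(395,255),(245,250),(235,230)]}[n]
    print([H[w,u].tolist() for u,w in pr])
E
```

```text
desk [13, 144, 172] blue [104, 165, 255] cork [28, 255, 255] key [23, 134, 250] tun [28, 255, 255] tunY [28, 255, 255] meter [0, 0, 255] [[18, 108, 238], [19, 100, 255], [13, 55, 145], [24, 127, 255], [13, 145, 157], [23, 21, 198], [10, 57, 182]]
desk [13, 132, 141] blue [108, 193, 241] cork [22, 243, 220] key [23, 164, 247] tun [27, 245, 248] tunY [27, 245, 246] meter [30, 11, 179] [[22, 129, 246], [12, 154, 147], [13, 160, 167], [14, 156, 227], [23, 9, 114], [30, 1, 247]]
```

Run:
```python
from meas import *
vis={}
for n,N in(("top",dict(blue=(297,198),cork=(215,199),key=(130,193),tun=(217,201),meter=(233,134),green=(366,183),pbox=(370,176))),
         ("scene",dict(blue=(224,180),cork=(298,210),key=(389,251),tun=(298,196),meter=(238,238),green=(160,160),pbox=(153,153)))):
    p,d=load(n);X=pts(n,d);z=cv2.medianBlur(X[...,2].astype(np.float32),3);H=hsv(p);h,s,v=[H[...,i].astype(int) for i in range(3)]
    bright=(v>(195 if n=="top" else 185))&(h>8)&(h<35)
    M={}
    M['blue']=comp(((h>97)&(h<125)&(s>60)),N['blue'])|0
    M['cork']=comp(bright&(s>60),N['cork'],200)
    M['tun']=comp((h>23)&(h<33)&(s>200)&(z>.034),N['tun'])
    M['key']=comp(bright|((v>150)&(h>20)) if n=="top" else ((z>.008)&(s>60)&(h<35)),N['key'])
    M['meter']=comp((s<60)&(z>(.015 if n=="top" else .042)),N['meter'])
    M['green']=comp((h>60)&(h<95)&(s>70),N['green'])
    M['pbox']=comp((v<70)&(z>.01),N['pbox'])
    Z=dict(blue=.003,cork=.003,tun=.043,key=.022,meter=.046,green=.022,pbox=.045)
    im=p[:,:,::-1].copy()
    for k,m in M.items():
        m=np.asarray(m).astype(np.uint8); o=outer(m)
        print(n,k,m.sum(),rect(cast(n,o,Z[k])[:,:2]), 'cloud z',np.round(np.percentile(X[m>0][:,2],[5,50,95]),3))
        cv2.drawContours(im,[o.reshape(-1,1,2)],-1,(255,0,255),1)
    b=(110,100,400,290) if n=="top" else (130,130,420,300)
    cv2.imwrite(f"pics/seg_{n}.png",cv2.resize(im[b[1]:b[3],b[0]:b[2]],None,fx=2.75,fy=2.75,interpolation=cv2.INTER_NEAREST))
```

```text
top blue 1301 ([490.3, -128.1], 129.5, 96.6, -0.1) cloud z [-0.002  0.003  0.008]
top cork 1339 ([489.1, 121.3], 133.5, 98.0, 0.5) cloud z [-0.001  0.033  0.047]
top tun 572 ([474.5, 110.8], 96.6, 56.0, -2.1) cloud z [0.039 0.043 0.048]
top key 427 ([505.5, 377.4], 99.9, 49.0, -9.3) cloud z [0.018 0.025 0.047]
top meter 341 ([676.5, 65.4], 68.8, 50.6, 18.3) cloud z [0.03  0.046 0.051]
top green 150 ([537.1, -335.8], 91.9, 18.0, -14.7) cloud z [0.017 0.023 0.035]
top pbox 154 ([545.1, -354.6], 52.1, 32.0, -16.2) cloud z [0.044 0.05  0.054]
scene blue 837 ([490.6, -126.7], 132.7, 99.4, 0.6) cloud z [-0.001  0.002  0.004]
scene cork 1327 ([466.8, 114.1], 176.3, 113.2, 0.5) cloud z [0.    0.014 0.043]
scene tun 449 ([477.8, 114.0], 97.7, 58.2, -2.8) cloud z [0.04  0.042 0.044]
scene key 778 ([495.2, 379.4], 141.3, 52.6, -7.9) cloud z [0.011 0.022 0.05 ]
scene meter 336 ([679.6, 68.0], 56.7, 49.8, 17.4) cloud z [0.043 0.045 0.047]
scene green 243 ([541.4, -338.0], 98.5, 72.1, -16.7) cloud z [0.005 0.017 0.022]
scene pbox 233 ([555.1, -344.6], 68.9, 63.8, 72.8) cloud z [0.025 0.043 0.05 ]
```

View pics/seg_top.png

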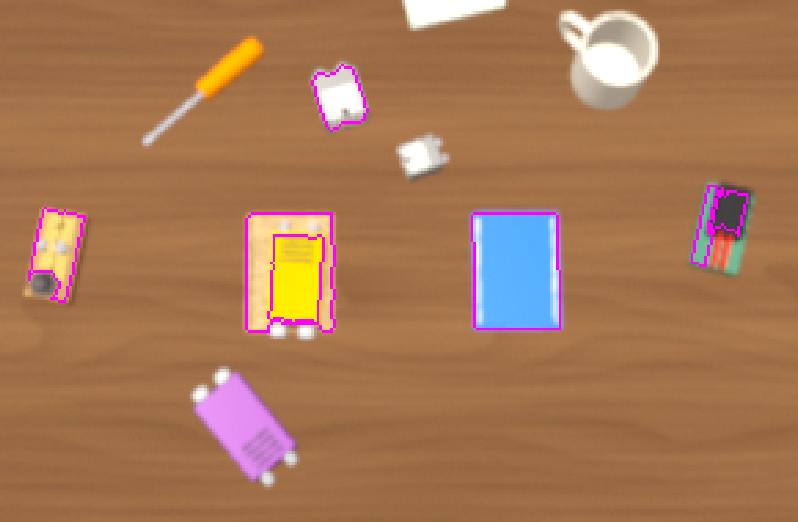

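View pics/seg_scene.png

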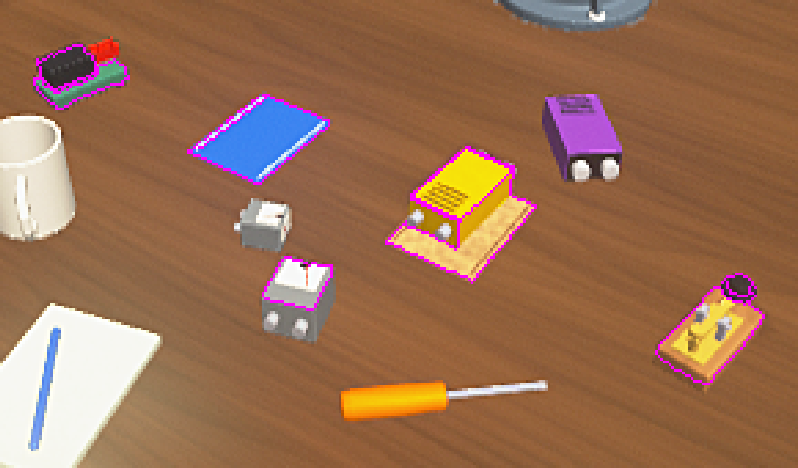

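```bash
cat > go.py <<'E'
from h import *
from scipy.spatial.transform import Rotation as R
import sys
def ideal(yaw):
    c,s=np.cos(np.radians(yaw)),np.sin(np.radians(yaw))
    return np.array([[c,0,-s],[s,0,c],[0,-1,0]])
def go(x,y,z,yaw):
    s=bot.read_state();r=np.array(s["tcp_rot"]);p=np.array(s["position"])*1000
    d=r.T@(np.array([x,y,z])-p); rv=np.degrees(R.from_matrix(r.T@ideal(yaw)).as_rotvec())
    print("pos",p.round(1),"yaw",round(float(np.degrees(np.arctan2(r[1,0],r[0,0]))),2),"F",np.round(s["force"],1),"open",round(s["opening"],3),"t",s["time_s"])
    print("shift",d.round(1),"turn",rv.round(2),"dist",round(float(np.linalg.norm(d))))
if __name__=="__main__": go(*map(float,sys.argv[1:5]))
E
python3 go.py 475.5 112.5 120 -2.5
```

```text
pos [253.7 570.4 220.8] yaw -24.0 F [ 0.2 -1.   0.1] open 1.0 t 0.1
shift [ 388.9  101.3 -328. ] turn [  0.11 -21.5   -0.04] dist 519
```

Request:
{"fn": "jog_arm", "kwargs": {"motion": [16,4,-14,0,-1,0,50,13,-42,0,-3,0,90,23,-76,0,-5,0,130,33,-109,0,-7,0,170,43,-143,0,-9,0,210,54,-177,0,-12,0,250,64,-210,0,-14,0,290,75,-244,0,-16,0,325,84,-275,0,-18,0,355,92,-300,0,-20,0,377,98,-318,0,-21,0,387,101,-326,0,-21.5,0,389,101,-328,0.1,-21.5,0,389,101,-328,0.1,-21.5,0]}}

```text
time_s: 1.85
position: [0.4756, 0.1138, 0.1207]
tcp_rot: [[0.999, -0.0, 0.043], [-0.043, 0.002, 0.999], [-0.0, -1.0, 0.002]]
force: [-0.0, -0.5, 0.3]
opening: 1.001
```

```bash
python3 go.py 475.5 112.5 34 -2.5
python3 - <<'E'
from h import *
snap("scene","s1",(180,80,480,300),2.6)
E
```

```text
pos [475.6 113.8 120.7] yaw -2.47 F [-0.  -0.5  0.3] open 1.001 t 1.85
shift [-0.  86.7 -1.4] turn [-0.11  0.03 -0.01] dist 87
```

View pics/s1.png

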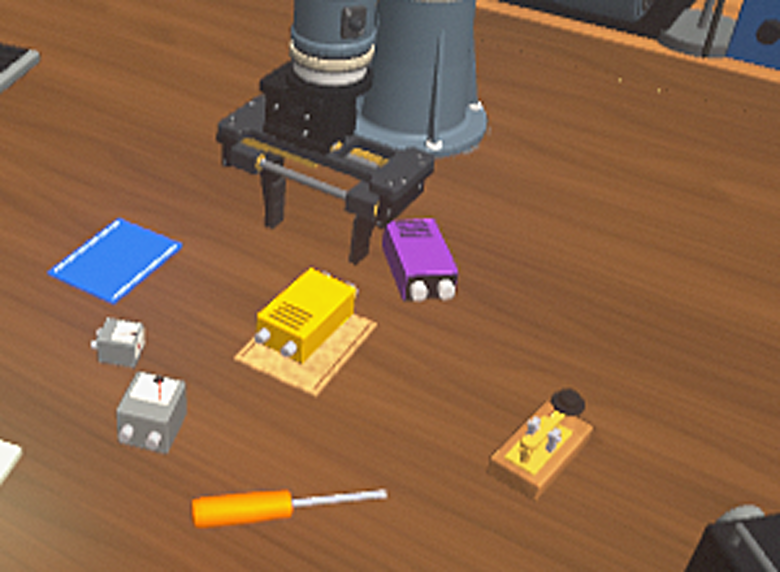

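Request:
{"fn": "jog_arm", "kwargs": {"motion": [0,12,-1,0,0,0,0,32,-1,0,0,0,0,52,-1,0,0,0,0,70,-1,0,0,0,0,80,-1,0,0,0,0,86,-1,0,0,0,0,87,-1,0,0,0,0,87,-1,0,0,0]}}

```text
time_s: 2.9
position: [0.4764, 0.1124, 0.034]
tcp_rot: [[0.999, 0.001, 0.043], [-0.043, 0.002, 0.999], [0.001, -1.0, 0.002]]
force: [0.0, 0.3, -0.2]
opening: 0.999
```

```bash
python3 go.py 475.5 112.5 34 -2.5
python3 - <<'E'
from h import *
snap("scene","s2",(180,80,480,300),2.6)
E
```

```text
pos [476.4 112.4  34. ] yaw -2.49 F [ 0.   0.3 -0.2] open 0.999 t 2.9
shift [-0.9 -0.   0.1] turn [-0.1   0.01  0.06] dist 1
```

View pics/s2.png

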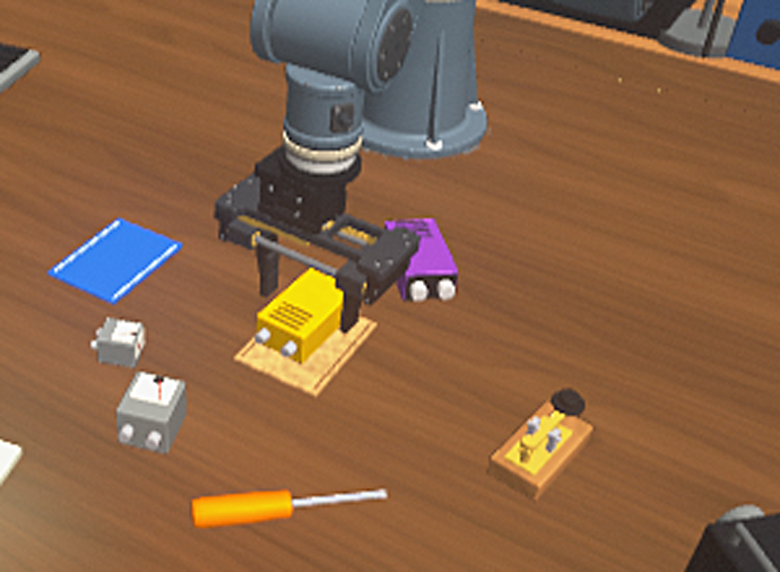

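Request:
{"fn": "jog_arm", "kwargs": {"motion": [0,0,0,0,0,0,0,0,0,0,0,0,0,0,0,0,0,0,0,0,0,0,0,0,0,0,0,0,0,0,0,0,0,0,0,0,0,0,0,0,0,0,0,0,0,0,0,0], "gripper": 0}}

```text
time_s: 3.95
position: [0.4762, 0.1121, 0.0337]
tcp_rot: [[0.999, 0.001, 0.043], [-0.043, 0.001, 0.999], [0.001, -1.0, 0.001]]
force: [-0.3, -3.1, 2.6]
opening: 0.664
```

```bash
python3 go.py 490 -3 90 0.2
```

```text
pos [476.2 112.1  33.7] yaw -2.48 F [-0.3 -3.1  2.6] open 0.664 t 3.95
shift [  18.8  -56.4 -114.3] turn [-0.08 -2.68  0.03] dist 129
```

Request:
{"fn": "jog_arm", "kwargs": {"motion": [0,-6,0,0,0,0,0,-18,0,0,0,0,2,-27,-8,0,-0.2,0,5,-30,-26,0,-0.6,0,8,-30,-46,0,-1.1,0,11,-30,-66,0,-1.6,0,14,-30,-86,0,-2.1,0,17,-30,-102,0,-2.5,0,19,-30,-111,0,-2.7,0,19.8,-30,-114.3,0,-2.7,0,19.8,-30,-114.3,0,-2.7,0,19.8,-30,-114.3,0,-2.7,0]}}

```text
time_s: 5.45
position: [0.4906, -0.0023, 0.0634]
tcp_rot: [[1.0, -0.0, -0.004], [0.004, 0.002, 1.0], [-0.0, -1.0, 0.002]]
force: [-0.6, -0.3, -2.8]
opening: 0.661
```

```bash
python3 go.py 491 -3 30.7 0.2
python3 - <<'E'
from h import *
snap("scene","s3",(180,80,480,300),2.6)
E
```

```text
pos [490.6  -2.3  63.4] yaw 0.24 F [-0.6 -0.3 -2.8] open 0.661 t 5.45
shift [ 0.4 32.7 -0.8] turn [-0.11  0.04 -0.  ] dist 33
```

View pics/s3.png

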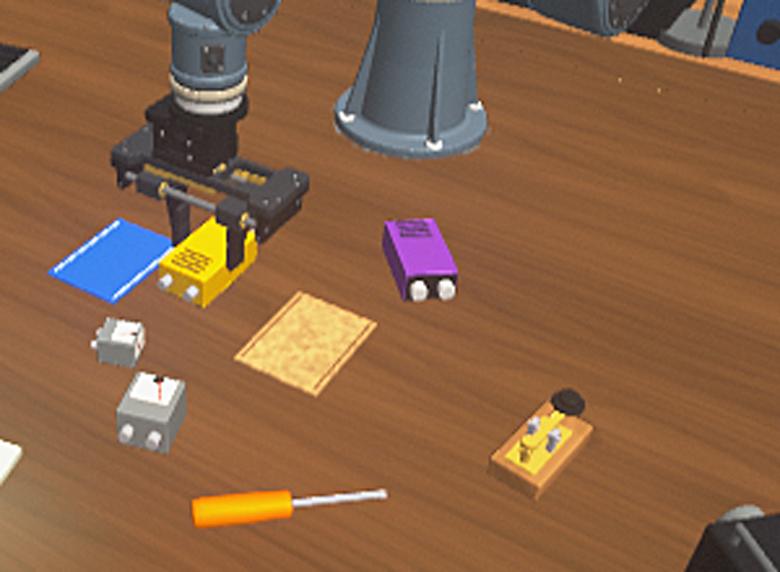

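```bash
cat > mats.py <<'E'
from meas import *
def mats(n):
    p,d=load(n);H=hsv(p);h,s,v=[H[...,i].astype(int) for i in range(3)]
    N=dict(top=dict(blue=(297,198),cork=(215,199)),scene=dict(blue=(224,180),cork=(298,210)))[n]
    for k,m in dict(blue=(h>97)&(h<125)&(s>60),cork=(v>(195 if n=="top" else 175))&(h>8)&(h<35)&(s>60)).items():
        m=comp(m,N[k],200).astype(np.uint8); o=outer(m); print(n,k,m.sum(),rect(cast(n,o,.003)[:,:2]))
if __name__=="__main__":
    mats("scene")
E
python3 mats.py
```

```text
scene blue 809 ([490.9, -126.8], 132.9, 98.3, 1.1)
scene cork 1203 ([488.5, 122.2], 133.3, 97.5, 0.3)
```

Request:
{"fn": "jog_arm", "kwargs": {"motion": [0,8,-0.6,0,0,0,0,18,-0.6,0,-0.1,0,0,26,-0.6,0,-0.1,0,0,30,-0.6,0,-0.1,0,0,32,-0.6,0,-0.1,0,0,32.7,-0.6,0,-0.1,0,0,32.7,-0.6,0,-0.1,0]}}

```text
time_s: 6.38
position: [0.4911, -0.0034, 0.0309]
tcp_rot: [[1.0, 0.001, -0.005], [0.005, 0.002, 1.0], [0.001, -1.0, 0.002]]
force: [0.2, -0.0, -1.9]
opening: 0.658
```

```bash
python3 go.py 491 -3 30.7 0.2
```

```text
pos [491.1  -3.4  30.9] yaw 0.31 F [ 0.2 -0.  -1.9] open 0.658 t 6.375
shift [-0.1  0.2  0.4] turn [-0.09  0.11  0.05] dist 0
```

Request:
{"fn": "jog_arm", "kwargs": {"motion": [0,0.3,0.4,0,0,0,0,0.6,0.5,0,0,0,0,0.6,0.5,0,0,0]}}

```text
time_s: 6.75
position: [0.4912, -0.0031, 0.0307]
tcp_rot: [[1.0, 0.001, -0.005], [0.005, 0.001, 1.0], [0.001, -1.0, 0.001]]
force: [-1.5, -1.7, 4.3]
opening: 0.662
```

Request:
{"fn": "jog_arm", "kwargs": {"motion": [0,0,0,0,0,0,0,0,0,0,0,0,0,0,0,0,0,0,0,0,0,0,0,0,0,0,0,0,0,0,0,-12,0,0,0,0,0,-36,0,0,0,0,0,-60,0,0,0,0,0,-76,0,0,0,0,0,-80,0,0,0,0], "gripper": 1}}

```text
time_s: 8.0
position: [0.4917, -0.0031, 0.1118]
tcp_rot: [[1.0, 0.003, -0.005], [0.005, 0.001, 1.0], [0.003, -1.0, 0.001]]
force: [-0.5, 0.5, -0.5]
opening: 0.998
```

```bash
python3 go.py 505.5 378.4 100 -8.8
python3 - <<'E'
from h import *
snap("scene","s4",(180,80,480,300),2.6)
E
```

```text
pos [491.7  -3.1 111.8] yaw 0.31 F [-0.5  0.5 -0.5] open 0.998 t 8.0
shift [ 15.9  12.2 381.5] turn [-0.07  9.11  0.19] dist 382
```

View pics/s4.png

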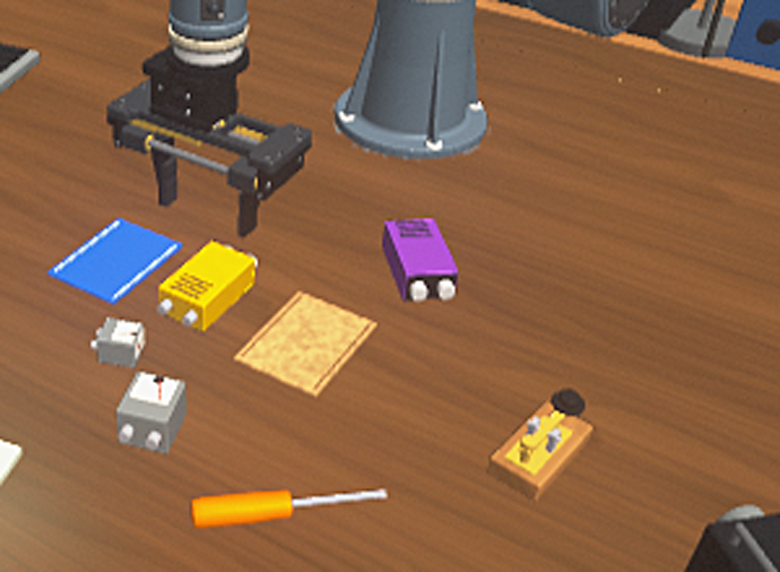

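Run:
```python
from meas import *
n="scene";p,d=load(n);X=pts(n,d);z=X[...,2];zm=cv2.medianBlur(z.astype(np.float32),3);H=hsv(p);h,s,v=[H[...,i].astype(int) for i in range(3)]
m=comp((h>23)&(h<33)&(s>200)&(zm>.032),(260,190)); print('tuner',m.sum(),rect(cast(n,outer(m),.040)[:,:2]))
box=p[225:280,360:420]
m=comp((zm>.017)&(s>60)&(h>8)&(h<35)&(v>120),(389,251)); o=outer(m); W=cast(n,o,.022); print('key',m.sum(),rect(W[:,:2]))
im=p[:,:,::-1].copy(); cv2.drawContours(im,[o.reshape(-1,1,2)],-1,(255,0,255),1)
cv2.imwrite("pics/key.png",np.hstack([cv2.resize(a[222:282,360:420],None,fx=6,fy=6,interpolation=cv2.INTER_CUBIC) for a in(p[:,:,::-1],im)]))
```

```text
tuner 394 ([493.3, 1.2], 99.0, 58.0, 0.4)
key 615 ([505.4, 376.7], 103.2, 49.8, -8.0)
```

View pics/key.png

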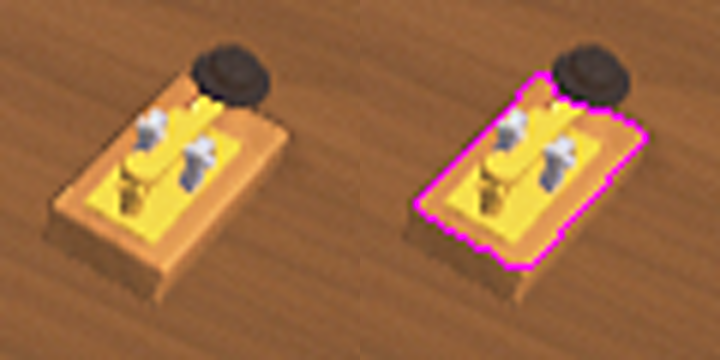

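Run:
```python
from h import *
for n in("top","scene"):
    p,d=load(n);X=pts(n,d).reshape(-1,3);q=X[(X[:,2]>.03)&(X[:,2]<.2)&(X[:,1]>.41)&(X[:,1]<.6)&(X[:,0]>.4)&(X[:,0]<.68)]
    print(n,len(q))
    for x0 in np.arange(.4,.68,.03):
        r=q[(q[:,0]>=x0)&(q[:,0]<x0+.03)]
        if len(r): print(round(x0,2),np.round(np.percentile(r[:,1],1),3),np.round(r[:,2].max(),3))
```

```text
top 1285
0.46 0.59 0.038
0.49 0.549 0.09
0.52 0.527 0.093
0.55 0.52 0.092
0.58 0.523 0.11
0.61 0.551 0.111
0.64 0.581 0.109
scene 2661
0.49 0.579 0.087
0.52 0.527 0.088
0.55 0.519 0.088
0.58 0.521 0.105
0.61 0.55 0.106
0.64 0.58 0.106
```

Request:
{"fn": "jog_arm", "kwargs": {"motion": [0,0,10,0,0,0,1,1,40,0,1,0,3,2,80,0,2,0,5,4,125,0,3,0,7,5,170,0,4,0,9,6,215,0,5,0,11,8,260,0,6,0,13,10,305,0,7,0,15,11,343,0,8,0,16,12,368,0,9,0,16,12,379,0,9,0.2,16,12,380.4,0,9,0.2,16,12,380.4,0,9,0.2]}}

```text
time_s: 9.68
position: [0.5046, 0.3766, 0.0985]
tcp_rot: [[0.988, -0.004, 0.152], [-0.152, 0.001, 0.988], [-0.004, -1.0, 0.0]]
force: [0.3, -0.1, -0.0]
opening: 1.002
```

```bash
python3 go.py 505.5 377.3 26 -8.6
python3 - <<'E'
from h import *
snap("top","t5",(110,100,400,290),2.75); snap("scene")
from meas import *
import mats
for n,c in(("top",(258,201)),("scene",(260,190))):
    mats.mats(n)
    p,d=load(n);X=pts(n,d);z=cv2.medianBlur(X[...,2].astype(np.float32),3);H=hsv(p);h,s,v=[H[...,i].astype(int) for i in range(3)]
    for t in(.03,.035,.037):
        m=comp((h>23)&(h<33)&(s>200)&(z>t),c); print('tuner',m.sum(),rect(cast(n,outer(m),.040)[:,:2]))
E
```

```text
pos [504.6 376.6  98.5] yaw -8.72 F [ 0.3 -0.1 -0. ] open 1.002 t 9.675
shift [ 1.1 72.5  0.9] turn [-0.02 -0.12 -0.25] dist 72
top blue 1299 ([490.3, -128.1], 129.5, 96.6, -0.1)
top cork 1415 ([489.1, 121.3], 133.5, 98.0, 0.5)
tuner 616 ([491.0, -2.0], 99.3, 56.0, 0.1)
tuner 614 ([491.0, -2.0], 99.3, 56.0, 0.1)
tuner 601 ([492.5, -2.0], 96.4, 55.9, 0.1)
scene blue 832 ([490.6, -126.7], 132.7, 98.9, 0.6)
scene cork 1202 ([488.5, 122.2], 133.3, 97.5, 0.3)
tuner 394 ([493.2, 1.3], 98.9, 58.1, 0.2)
tuner 389 ([492.6, 1.0], 97.5, 57.8, 0.5)
tuner 369 ([492.2, 0.3], 97.0, 56.0, 0.2)
```

View pics/t5.png

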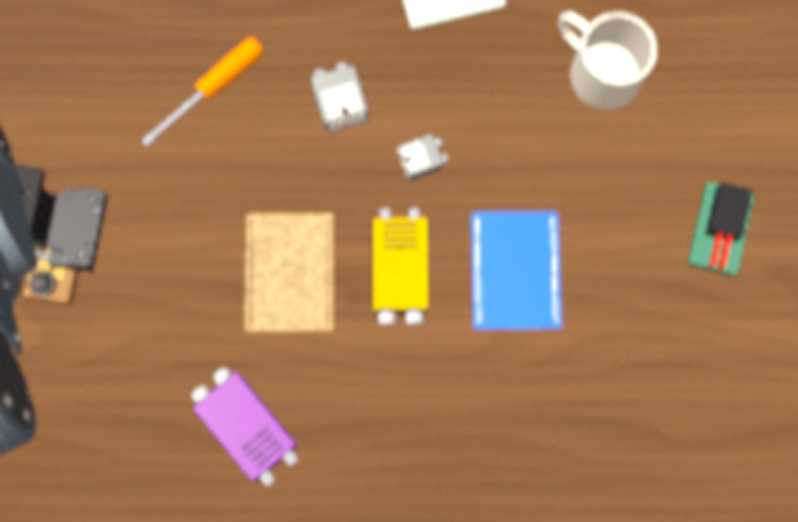

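Run:
```python
from meas import *
p,d=load("top");p=p.astype(float)
sat=p.max(2)-p.min(2)
# column profile averaged rows 183..212
def edges(sig,i0,i1):
    g=np.gradient(sig);w=np.abs(g[i0:i1]);return (np.arange(i0,i1)*w).sum()/w.sum()
R=np.s_[186:208]
for c in(0,1,2):
    s=p[R,:,c].mean(0); print(c,[round(edges(s,a,a+9),2) for a in(195,227,241,262,277,310)])
r=p[R].mean(0)
print(np.round(r[195:320:1]).astype(int).tolist())
```

```text
0 [np.float64(199.33), np.float64(230.43), np.float64(245.12), np.float64(265.21), np.float64(283.48), np.float64(311.2)]
1 [np.float64(199.36), np.float64(230.31), np.float64(245.34), np.float64(265.04), np.float64(282.26), np.float64(312.25)]
2 [np.float64(199.48), np.float64(230.18), np.float64(245.3), np.float64(265.11), np.float64(280.83), np.float64(313.46)]
[[163, 113, 72], [163, 113, 72], [164, 114, 73], [177, 128, 82], [212, 168, 112], [233, 192, 132], [228, 187, 128], [243, 203, 142], [251, 212, 150], [251, 214, 151], [252, 214, 151], [252, 215, 152], [252, 216, 153], [253, 217, 154], [254, 220, 156], [254, 220, 157], [255, 221, 157], [254, 219, 155], [252, 215, 152], [251, 215, 152], [252, 217, 153], [253, 217, 153], [252, 215, 152], [251, 213, 150], [250, 212, 149], [252, 214, 151], [254, 219, 155], [255, 222, 158], [255, 222, 158], [255, 221, 157], [255, 221, 157], [255, 220, 156], [253, 216, 153], [245, 204, 142], [239, 198, 136], [230, 188, 128], [193, 147, 96], [164, 116, 74], [160, 111, 70], [159, 110, 70], [159, 110, 70], [158, 110, 70], [159, 110, 70], [159, 110, 7
[... 590 characters left out ...]
], [163, 113, 72], [163, 113, 72], [163, 113, 73], [161, 116, 92], [150, 139, 180], [170, 198, 249], [212, 235, 255], [178, 215, 255], [116, 186, 255], [94, 179, 255], [93, 178, 255], [92, 178, 255], [92, 178, 255], [91, 177, 255], [91, 177, 255], [91, 177, 255], [91, 177, 255], [90, 177, 255], [90, 177, 255], [89, 176, 255], [89, 176, 255], [89, 176, 255], [89, 176, 255], [89, 176, 255], [88, 176, 255], [88, 176, 255], [88, 176, 255], [87, 176, 255], [88, 175, 255], [88, 175, 255], [87, 175, 255], [87, 175, 255], [98, 178, 255], [167, 207, 255], [214, 236, 255], [178, 206, 253], [150, 151, 198], [160, 122, 117], [163, 114, 78], [164, 114, 73], [164, 114, 72], [164, 114, 72], [164, 114, 73]]
```

Request:
{"fn": "jog_arm", "kwargs": {"motion": [1,12,0.9,0,0,-0.2,1,30,0.9,0,0,-0.2,1,48,0.9,0,0,-0.2,1,62,0.9,0,0,-0.2,1,70,0.9,0,0,-0.2,1,72,0.9,0,0,-0.2,1,72,0.9,0,0,-0.2]}}

```text
time_s: 10.65
position: [0.506, 0.3785, 0.027]
tcp_rot: [[0.989, 0.001, 0.151], [-0.151, 0.002, 0.989], [0.001, -1.0, 0.002]]
force: [0.2, 0.3, 0.5]
opening: 1.004
```

Request:
{"fn": "jog_arm", "kwargs": {"motion": [0,0,0,0,0,0,0,0,0,0,0,0,0,0,0,0,0,0,0,0,0,0,0,0,0,0,0,0,0,0,0,0,0,0,0,0,0,0,0,0,0,0,0,0,0,0,0,0,0,0,0,0,0,0], "gripper": 0}}

```text
time_s: 11.78
position: [0.5055, 0.378, 0.0267]
tcp_rot: [[0.989, -0.0, 0.151], [-0.151, 0.001, 0.989], [-0.001, -1.0, 0.001]]
force: [-0.9, -3.4, 2.0]
opening: 0.333
```

```bash
python3 go.py 490 122 60 0.3
```

```text
pos [505.5 378.   26.7] yaw -8.7 F [-0.9 -3.4  2. ] open 0.333 t 11.775
shift [  23.4  -33.5 -255.4] turn [-0.05 -9.   -0.03] dist 259
```

Run:
```python
from h import *
s=bot.read_state();print(s["opening"],s["position"])
snap("scene","s6",(300,120,500,300),3.3)
```

```text
0.3333330360067997 [0.50547559 0.37799749 0.02669676]
```

View pics/s6.png

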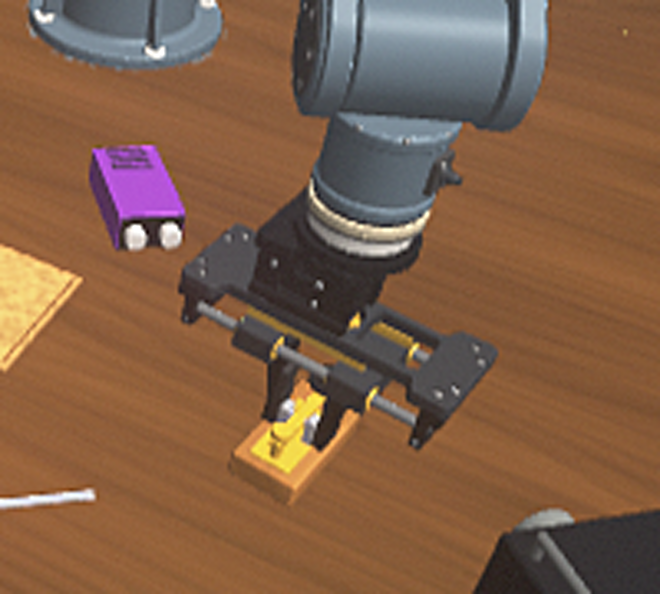

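Run:
```python
from h import *
from go import ideal
r=ideal(-8.7);c=np.array([505.5,378,0])/1000
for z in(.005,.022,.03,.05):
    for s in(-1,1):
        print(z,s,((proj("scene",c+r[:,2]*s*.0145+[0,0,z])-[300,120])*3.3).round(0))
print(((proj("scene",c+np.array([0,0,.022]))-[300,120])*3.3))
for sx in(-.05,.05):
  for sy in(-.025,.025): print(sx,sy,((proj("scene",c+r[:,0]*sx+r[:,2]*sy+[0,0,.022])-[300,120])*3.3).round(0))
p,d=load("scene");X=pts("scene",d)
for u,v in((275,410),(325,437),(330,430),(255,455),(335,420)):
    a=X[int(120+v/3.3),int(300+u/3.3)];print(u,v,a.round(3))
```

```text
0.005 -1 [[271. 435.]]
0.005 1 [[307. 456.]]
0.022 -1 [[275. 419.]]
0.022 1 [[312. 440.]]
0.03 -1 [[278. 411.]]
0.03 1 [[315. 432.]]
0.05 -1 [[283. 391.]]
0.05 1 [[321. 412.]]
[[293.64109912 429.08923587]]
-0.05 -0.025 [[297. 376.]]
-0.05 0.025 [[360. 410.]]
0.05 -0.025 [[225. 449.]]
0.05 0.025 [[290. 487.]]
275 410 [0.514 0.363 0.04 ]
325 437 [0.518 0.4   0.04 ]
330 430 [0.514 0.402 0.045]
255 455 [0.544 0.363 0.023]
335 420 [0.52  0.403 0.06 ]
```

Run:
```python
from h import *
for uv in((284.6,166.5),(317.3,180.8)):
    for z in(.08,.1,.11,.12): print(uv,z,cast("scene",uv,z).round(3))
p,d=load("scene");X=pts("scene",d)
# finger column profile
for v in range(405,465,4):
    print(v,[X[int(120+v/3.3),int(300+u/3.3)].round(3).tolist() for u in (272,325)],[p[int(120+v/3.3),int(300+u/3.3)].tolist() for u in (272,325)])
```

```text
(284.6, 166.5) 0.08 [[0.429 0.04  0.08 ]]
(284.6, 166.5) 0.1 [[0.454 0.055 0.1  ]]
(284.6, 166.5) 0.11 [[0.466 0.062 0.11 ]]
(284.6, 166.5) 0.12 [[0.479 0.069 0.12 ]]
(317.3, 180.8) 0.08 [[0.435 0.145 0.08 ]]
(317.3, 180.8) 0.1 [[0.46  0.156 0.1  ]]
(317.3, 180.8) 0.11 [[0.472 0.161 0.11 ]]
(317.3, 180.8) 0.12 [[0.484 0.167 0.12 ]]
405 [[0.512, 0.359, 0.043], [0.515, 0.393, 0.066]] [[61, 47, 45], [46, 37, 45]]
409 [[0.512, 0.36, 0.04], [0.517, 0.394, 0.065]] [[64, 50, 45], [38, 32, 43]]
413 [[0.512, 0.361, 0.035], [0.518, 0.395, 0.06]] [[60, 48, 42], [49, 41, 41]]
417 [[0.51, 0.361, 0.029], [0.518, 0.396, 0.058]] [[54, 41, 39], [51, 39, 39]]
421 [[0.513, 0.362, 0.029], [0.517, 0.396, 0.054]] [[35, 31, 39], [60, 47, 43]]
425 [[0.508, 0.362, 0.021], [0.517, 0.397, 0.051]] [[168, 118, 65], [57, 45, 37]]
429 [[0.538, 0.369, 0.046], [0.518, 0.399, 0.046]] [[183, 137, 52], [57, 41, 33]]
433 [[0.54, 0.37, 0.045], [0.518, 0.399, 0.043]] [[103, 74, 39], [60, 46, 38]]
437 [[0.54, 0.37, 0.041], [0.518, 0.4, 0.04]] [[168, 128, 53], [58, 44, 35]]
441 [[0.545, 0.372, 0.043], [0.518, 0.401, 0.037]] [[233, 181, 70], [51, 41, 38]]
445 [[0.544, 0.372, 0.039], [0.516, 0.401, 0.032]] [[177, 132, 51], [43, 34, 35]]
449 [[0.542, 0.373, 0.031], [0.51, 0.402, 0.02]] [[121, 92, 47], [242, 166, 92]]
453 [[0.542, 0.374, 0.028], [0.511, 0.402, 0.019]] [[104, 76, 37], [247, 180, 98]]
457 [[0.542, 0.374, 0.025], [0.513, 0.403, 0.017]] [[185, 139, 55], [207, 136, 76]]
461 [[0.545, 0.375, 0.025], [0.51, 0.404, 0.011]] [[248, 219, 77], [173, 112, 65]]
```

Run:
```python
from h import *
p,d=load("scene");X=pts("scene",d)
for v in range(325,425,4):
    print(v,[X[int(120+v/3.3),int(300+u/3.3)].round(3).tolist() for u in (272,284,335,350)])
```

```text
325 [[0.524, 0.347, 0.121], [0.526, 0.356, 0.128], [0.53, 0.386, 0.146], [0.505, 0.392, 0.13]]
329 [[0.526, 0.348, 0.121], [0.525, 0.356, 0.124], [0.529, 0.387, 0.143], [0.521, 0.395, 0.141]]
333 [[0.529, 0.35, 0.121], [0.526, 0.357, 0.122], [0.53, 0.387, 0.141], [0.522, 0.396, 0.139]]
337 [[0.536, 0.352, 0.121], [0.522, 0.357, 0.113], [0.532, 0.389, 0.138], [0.527, 0.398, 0.138]]
341 [[0.538, 0.353, 0.121], [0.521, 0.358, 0.11], [0.532, 0.389, 0.136], [0.534, 0.399, 0.142]]
345 [[0.541, 0.354, 0.12], [0.517, 0.358, 0.103], [0.532, 0.39, 0.133], [0.534, 0.4, 0.14]]
349 [[0.541, 0.355, 0.117], [0.531, 0.361, 0.113], [0.531, 0.39, 0.129], [0.534, 0.4, 0.137]]
353 [[0.539, 0.355, 0.113], [0.535, 0.362, 0.114], [0.531, 0.391, 0.127], [0.534, 0.401, 0.135]]
357 [[0.535, 0.355, 0.104], [0.536, 0.364, 0.109], [0.392, 0.372, 0.0], [0.534, 0.402, 0.129]]
361 [[0.512, 0.351, 0.08], [0.508, 0.359, 0.081], [0.394, 0.373, -0.001], [0.533, 0.403, 0.125]]
365 [[0.512, 0.352, 0.078], [0.508, 0.36, 0.079], [0.535, 0.394, 0.119], [0.534, 0.403, 0.124]]
369 [[0.512, 0.352, 0.075], [0.508, 0.36, 0.076],
[... 581 characters left out ...]
01, 0.106], [0.548, 0.411, 0.114]]
397 [[0.509, 0.357, 0.046], [0.504, 0.365, 0.046], [0.547, 0.402, 0.104], [0.549, 0.411, 0.111]]
401 [[0.512, 0.358, 0.046], [0.502, 0.365, 0.042], [0.521, 0.399, 0.078], [0.548, 0.412, 0.108]]
405 [[0.512, 0.359, 0.043], [0.508, 0.367, 0.044], [0.518, 0.399, 0.072], [0.548, 0.413, 0.105]]
409 [[0.512, 0.36, 0.04], [0.51, 0.368, 0.044], [0.519, 0.4, 0.071], [0.548, 0.413, 0.103]]
413 [[0.512, 0.361, 0.035], [0.51, 0.369, 0.038], [0.52, 0.402, 0.065], [0.465, 0.405, 0.02]]
417 [[0.51, 0.361, 0.029], [0.514, 0.37, 0.038], [0.52, 0.402, 0.063], [0.471, 0.407, 0.023]]
421 [[0.513, 0.362, 0.029], [0.512, 0.371, 0.034], [0.52, 0.403, 0.06], [0.473, 0.407, 0.022]]
```

Request:
{"fn": "jog_arm", "kwargs": {"motion": [0,0,0,0,0,0,0,0,0,0,0,0,0,0,0,0,0,0,0,0,0,0,0,0,0,0,0,0,0,0,0,0,0,0,0,0,0,5,0,0,0,0,0,9,0,0,0,0,0,12,0,0,0,0,0,12,0,0,0,0], "gripper": 1}}

```text
time_s: 13.08
position: [0.5055, 0.3782, 0.0143]
tcp_rot: [[0.989, -0.0, 0.151], [-0.151, 0.001, 0.989], [-0.001, -1.0, 0.001]]
force: [1.3, 0.6, 0.5]
opening: 0.996
```

```bash
python3 go.py 505.5 378 7 -8.6
python3 - <<'E'
from h import *
snap("scene","s7",(300,120,500,300),3.3)
E
```

```text
pos [505.5 378.2  14.3] yaw -8.7 F [1.3 0.6 0.5] open 0.996 t 13.075
shift [ 0.   7.3 -0.2] turn [-0.05 -0.1  -0.03] dist 7
```

View pics/s7.png

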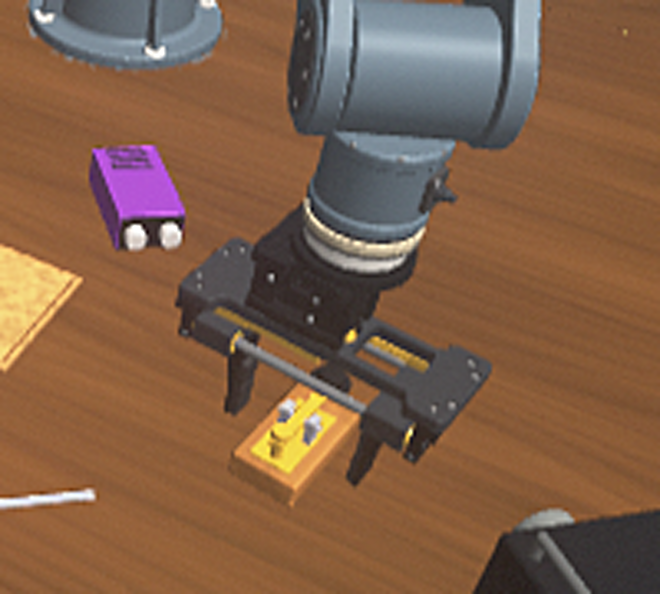

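Run:
```python
from h import *
p,d=load("scene");X=pts("scene",d)
for v in range(440,500,4):
    print(v,[(X[int(120+v/3.3),int(300+u/3.3)].round(3).tolist(),int(p[int(120+v/3.3),int(300+u/3.3)].max())) for u in (352,359,364)])
```

```text
440 [([0.468, 0.411, -0.001], 140), ([0.467, 0.415, 0.001], 123), ([0.522, 0.425, 0.055], 60)]
444 [([0.471, 0.412, -0.001], 136), ([0.522, 0.422, 0.05], 92), ([0.523, 0.426, 0.054], 58)]
448 [([0.473, 0.413, -0.002], 140), ([0.522, 0.422, 0.047], 71), ([0.522, 0.426, 0.05], 57)]
452 [([0.477, 0.414, -0.001], 148), ([0.522, 0.423, 0.044], 60), ([0.523, 0.427, 0.048], 55)]
456 [([0.485, 0.417, 0.0], 135), ([0.522, 0.424, 0.039], 62), ([0.523, 0.428, 0.043], 56)]
460 [([0.521, 0.421, 0.033], 89), ([0.522, 0.425, 0.036], 63), ([0.523, 0.429, 0.04], 56)]
464 [([0.523, 0.422, 0.031], 71), ([1.207, 0.489, 0.709], 57), ([0.525, 0.43, 0.039], 57)]
468 [([0.518, 0.422, 0.024], 59), ([0.522, 0.426, 0.031], 59), ([0.522, 0.43, 0.033], 60)]
472 [([0.521, 0.424, 0.021], 57), ([0.524, 0.428, 0.026], 58), ([0.514, 0.431, 0.019], 65)]
476 [([0.523, 0.425, 0.02], 60), ([0.523, 0.429, 0.023], 56), ([0.497, 0.43, -0.0], 112)]
480 [([0.521, 0.425, 0.015], 52), ([0.525, 0.43, 0.022], 53), ([0.501, 0.431, 0.0], 143)]
484 [([0.525, 0.426, 0.017], 81), ([0.506, 0.429, -0.001], 78), ([0.503, 0.432, -0.0], 139)]
488 [([0.509, 0.426, -0.003], 132), ([0.508, 0.43, -0.001], 136), ([0.505, 0.433, -0.002], 137)]
492 [([0.518, 0.428, 0.0], 147), ([0.514, 0.431, -0.001], 143), ([0.511, 0.435, -0.001], 140)]
496 [([0.518, 0.429, -0.003], 148), ([0.518, 0.433, 0.0], 146), ([0.514, 0.436, -0.001], 139)]
```

Request:
{"fn": "jog_arm", "kwargs": {"motion": [0,4,0,0,0,0,0,7,0,0,0,0,0,8,0,0,0,0,0,8,0,0,0,0]}}

```text
time_s: 13.62
position: [0.5057, 0.3784, 0.0067]
tcp_rot: [[0.989, 0.0, 0.151], [-0.151, 0.001, 0.989], [-0.0, -1.0, 0.001]]
force: [0.8, -0.1, 0.2]
opening: 1.001
```

Request:
{"fn": "jog_arm", "kwargs": {"motion": [0,0,0,0,0,0,0,0,0,0,0,0,0,0,0,0,0,0,0,0,0,0,0,0,0,0,0,0,0,0,0,0,0,0,0,0,0,0,0,0,0,0,0,0,0,0,0,0], "gripper": 0}}

```text
time_s: 14.62
position: [0.5057, 0.3783, 0.0068]
tcp_rot: [[0.989, 0.0, 0.151], [-0.151, 0.001, 0.989], [0.0, -1.0, 0.001]]
force: [-1.1, -0.7, 0.6]
opening: 0.571
```

```bash
python3 go.py 489.5 122 40 0.3
python3 - <<'E'
from h import *
snap("scene","s8",(300,120,500,300),3.3)
E
```

```text
pos [505.7 378.3   6.8] yaw -8.69 F [-1.1 -0.7  0.6] open 0.571 t 14.625
shift [  22.7  -33.5 -255.8] turn [-0.07 -8.99  0.01] dist 259
```

View pics/s8.png

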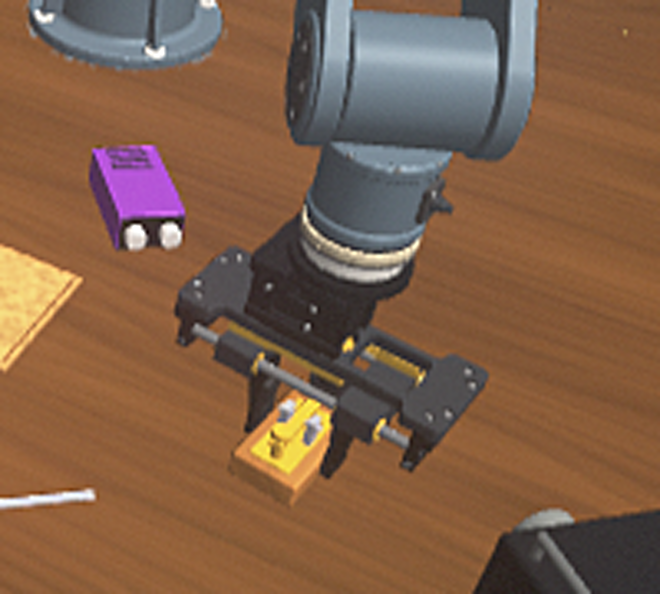

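Request:
{"fn": "jog_arm", "kwargs": {"motion": [0,-6,0,0,0,0,0,-18,0,0,0,0,0,-32,0,0,0,0,1,-38,-10,0,-0.3,0,3,-38,-30,0,-1,0,5,-38,-58,0,-2,0,8,-38,-88,0,-3,0,11,-38,-120,0,-4.2,0,13,-38,-152,0,-5.3,0,16,-38,-184,0,-6.5,0,19,-37,-214,0,-7.6,0,21,-36,-238,0,-8.5,0,22.3,-34,-251,0,-9,0,22.7,-33,-256,0,-9,0,22.7,-33,-256,0,-9,0,22.7,-33,-256,0,-9,0]}}

```text
time_s: 16.68
position: [0.4896, 0.1225, 0.0395]
tcp_rot: [[1.0, 0.001, -0.006], [0.006, 0.002, 1.0], [0.001, -1.0, 0.002]]
force: [-0.3, 0.0, -2.7]
opening: 0.573
```

```bash
python3 go.py 489.3 121.8 10 0.3
python3 - <<'E'
from h import *
snap("scene","s9",(180,80,480,300),2.6)
E
```

```text
pos [489.6 122.5  39.5] yaw 0.35 F [-0.3  0.  -2.7] open 0.573 t 16.675
shift [-0.4 29.5 -0.8] turn [-0.09  0.05  0.04] dist 30
```

View pics/s9.png

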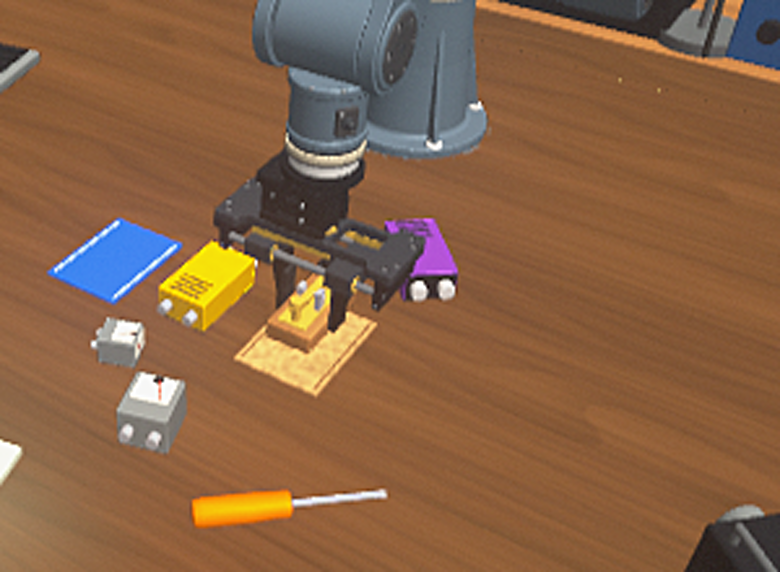

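Request:
{"fn": "jog_arm", "kwargs": {"motion": [-0.3,8,-0.6,0,0,0,-0.3,17,-0.6,0,0,0,-0.3,24,-0.6,0,0,0,-0.3,28,-0.6,0,0,0,-0.3,29.7,-0.6,0,0,0,-0.3,29.7,-0.6,0,0,0,-0.3,29.7,-0.6,0,0,0]}}

```text
time_s: 17.6
position: [0.4894, 0.1213, 0.0098]
tcp_rot: [[1.0, 0.001, -0.005], [0.005, 0.001, 1.0], [0.001, -1.0, 0.001]]
force: [0.3, -0.6, -2.7]
opening: 0.572
```

Request:
{"fn": "jog_arm", "kwargs": {"motion": [0,0,0,0,0,0,0,0,0,0,0,0,0,0,0,0,0,0,0,0,0,0,0,0,0,0,0,0,0,0,0,-10,0,0,0,0,0,-32,0,0,0,0,0,-56,0,0,0,0,0,-74,0,0,0,0,0,-80,0,0,0,0], "gripper": 1}}

```text
time_s: 18.85
position: [0.4899, 0.1213, 0.0913]
tcp_rot: [[1.0, 0.003, -0.005], [0.005, 0.001, 1.0], [0.003, -1.0, 0.001]]
force: [-0.1, -0.1, -0.0]
opening: 0.999
```

```bash
python3 go.py 541 -344 90 -15.5
python3 - <<'E'
from meas import *
snap("scene","s10",(130,130,420,300),2.75)
n="scene";p,d=load(n);X=pts(n,d);z=X[...,2];H=hsv(p);h,s,v=[H[...,i].astype(int) for i in range(3)]
E
```

```text
pos [489.9 121.3  91.3] yaw 0.31 F [-0.1 -0.1 -0. ] open 0.999 t 18.85
shift [  48.6    0.8 -465.5] turn [-0.11 15.81  0.17] dist 468
```

View pics/s10.png

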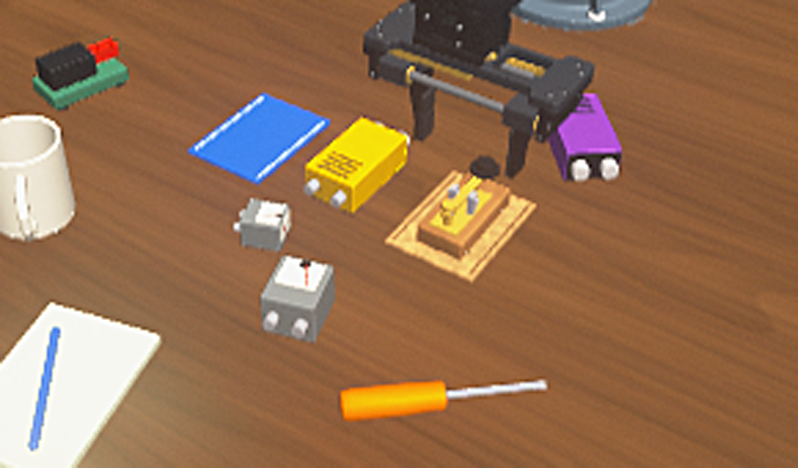

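Run:
```python
from h import *
p,_=load("top");a=cv2.resize(p[160:205,355:392,::-1],(37*10,45*10),interpolation=cv2.INTER_CUBIC)
p,_=load("scene");b=cv2.resize(p[138:176,136:182,::-1],(46*9,38*9),interpolation=cv2.INTER_CUBIC)
c=np.zeros((450,800,3),np.uint8);c[:,:370]=a;c[:342,380:380+414]=b
cv2.imwrite("pics/pad.png",c)
```

```text
(no output)
```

View pics/pad.png

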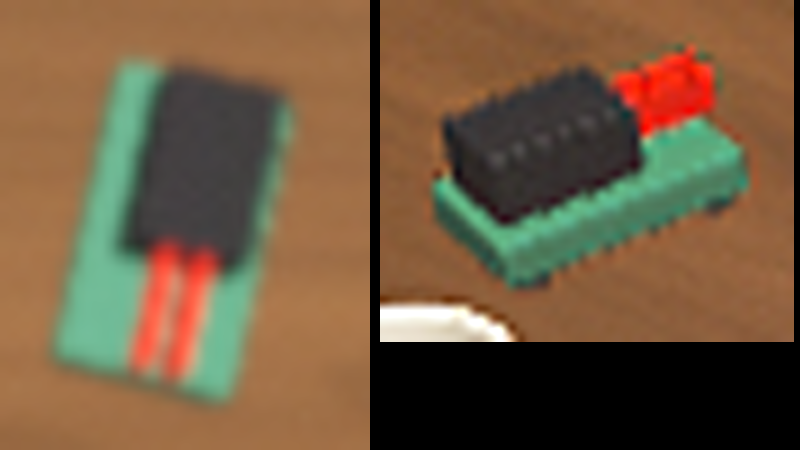

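Run:
```python
from h import *
a=np.array([(120,60),(55,360),(230,402),(293,97)])/10-.45+[355,160]
W=cast("top",a,.022);print(W.round(4)); m=lambda v:np.degrees(np.arctan2(v[1],v[0]))
print(np.linalg.norm(W[0]-W[1]),np.linalg.norm(W[1]-W[2]),m(W[0]-W[1]),m(W[1]-W[2])-90,W.mean(0))
b=np.array([(128,255),(55,182),(367,155)])/9-.45+[136,138]
W=cast("scene",b,.022);print(W.round(4),np.linalg.norm(W[0]-W[1]),np.linalg.norm(W[0]-W[2]),m(W[0]-W[1])-90,m(W[0]-W[2]),(W[1]+W[2])/2)
```

```text
[[ 0.5858 -0.3386  0.022 ]
 [ 0.4934 -0.3149  0.022 ]
 [ 0.4805 -0.3665  0.022 ]
 [ 0.5741 -0.3902  0.022 ]]
0.09537482090458893 0.053180537890936026 -14.388894384575261 -13.971227205660995 [ 0.53346193 -0.35252853  0.022     ]
[[ 0.587  -0.3337  0.022 ]
 [ 0.571  -0.3865  0.022 ]
 [ 0.4974 -0.3109  0.022 ]] 0.05514716839364797 0.0924876217112289 -16.94702611456694 -14.301807156838139 [ 0.53419285 -0.34865904  0.022     ]
```

```bash
python3 go.py 534 -351 70 -14.5
```

```text
pos [489.9 121.3  91.3] yaw 0.31 F [-0.1 -0.5 -0.4] open 1.003 t 18.9
shift [  41.5   20.7 -472.5] turn [-0.11 14.81  0.16] dist 475
```

Request:
{"fn": "jog_arm", "kwargs": {"motion": [0,0,-10,0,0,0,2,0,-38,0,1,0,6,1,-80,0,2.5,0,10,2,-125,0,4,0,14,3,-170,0,5.5,0,18,4,-215,0,7,0,22,5,-260,0,8.5,0,26,7,-305,0,10,0,30,10,-350,0,11.5,0,34,14,-392,0,13,0,38,18,-430,0,14,0,40,20,-456,0,14.8,0.1,41,21,-469,0,14.8,0.1,41.5,21,-472.5,0,14.8,0.1,41.5,21,-472.5,0,14.8,0.1]}}

```text
time_s: 20.78
position: [0.5328, -0.3501, 0.0678]
tcp_rot: [[0.968, -0.002, 0.25], [-0.25, 0.003, 0.968], [-0.003, -1.0, 0.002]]
force: [0.4, 0.3, 0.6]
opening: 1.001
```

```bash
python3 go.py 534 -351 7.5 -14.5
python3 - <<'E'
from h import *
import mats
from meas import *
snap("top","t11",(110,100,400,290),2.75); snap("scene")
for n,c,k in(("top",(258,201),(215,200)),("scene",(260,190),(298,210))):
    mats.mats(n)
    p,d=load(n);X=pts(n,d);z=cv2.medianBlur(X[...,2].astype(np.float32),3);H=hsv(p);h,s,v=[H[...,i].astype(int) for i in range(3)]
    m=comp((h>23)&(h<33)&(s>200)&(z>.035),c); print('tuner',m.sum(),rect(cast(n,outer(m),.040)[:,:2]))
    m=comp((z>.017)&(s>60),k); print('key',m.sum(),rect(cast(n,outer(m),.025)[:,:2]))
E
```

```text
pos [ 532.8 -350.1   67.8] yaw -14.47 F [0.4 0.3 0.6] open 1.001 t 20.775
shift [ 1.6 60.3 -0.7] turn [-0.12  0.03 -0.17] dist 60Traceback (most recent call last):
  File "<stdin>", line 6, in <module>
  File "mats.py", line 6, in mats
    m=comp(m,N[k],200).astype(np.uint8); o=outer(m); print(n,k,m.sum(),rect(cast(n,o,.003)[:,:2]))
      ~~~~^^^^^^^^^^^^
  File "meas.py", line 5, in comp
    i=min(best,key=lambda i:np.hypot(*(cn[i]-near))); return l==i
ValueError: min() iterable argument is empty
```

View pics/t11.png

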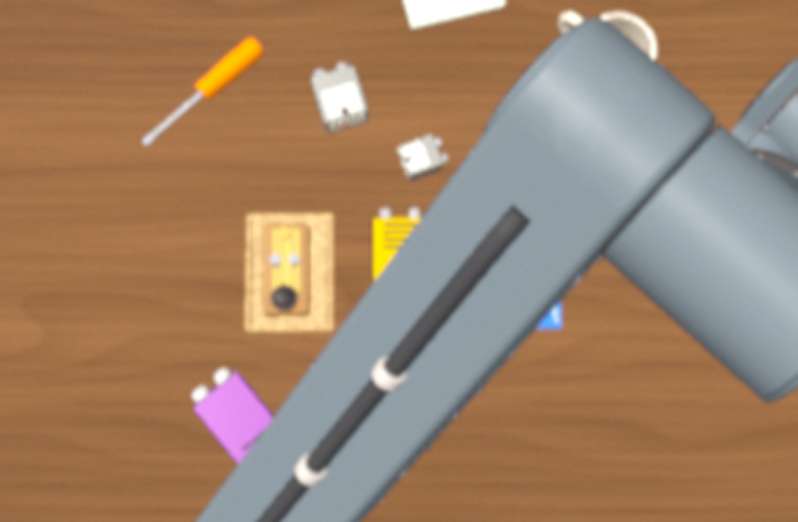

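Request:
{"fn": "jog_arm", "kwargs": {"motion": [1.5,10,-0.6,0,0,-0.1,1.5,28,-0.6,0,0,-0.1,1.5,44,-0.6,0,0,-0.1,1.5,55,-0.6,0,0,-0.1,1.5,59.5,-0.6,0,0,-0.1,1.5,59.5,-0.6,0,0,-0.1,1.5,59.5,-0.6,0,0,-0.1]}}

```text
time_s: 21.75
position: [0.5348, -0.3522, 0.0091]
tcp_rot: [[0.968, 0.001, 0.25], [-0.25, 0.0, 0.968], [0.001, -1.0, 0.001]]
force: [-0.7, 0.1, 0.5]
opening: 0.997
```

```bash
python3 go.py 534 -351 7.5 -14.5
python3 - <<'E'
from h import *
snap("scene","s12",(100,80,280,220),4)
E
```

```text
pos [ 534.8 -352.2    9.1] yaw -14.5 F [-0.7  0.1  0.5] open 0.997 t 21.75
shift [-1.1  1.6  1. ] turn [-0.04  0.    0.06] dist 2
```

View pics/s12.png

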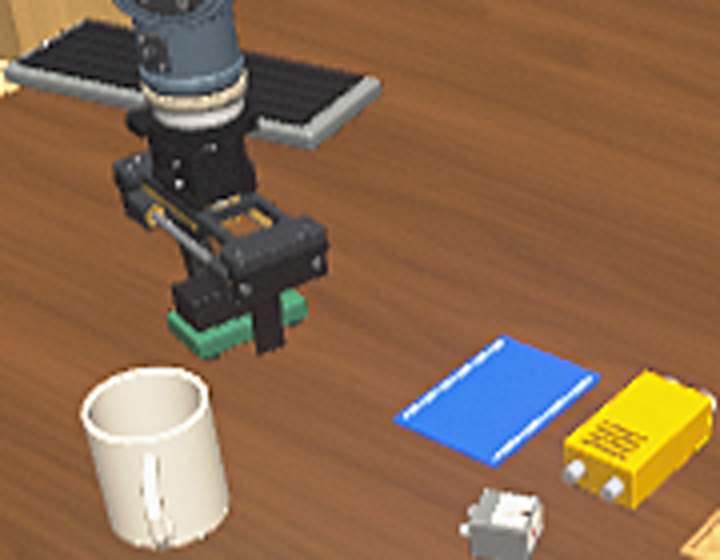

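Fingers straddle the paddle base, with the near tip at about (265,350) beside it. Closing the gripper.

Request:
{"fn": "jog_arm", "kwargs": {"motion": [-1,1,0.5,0,0,0,-1,1,0.5,0,0,0,-1,1,0.5,0,0,0,-1,1,0.5,0,0,0,-1,1,0.5,0,0,0,-1,1,0.5,0,0,0,-1,1,0.5,0,0,0,-1,1,0.5,0,0,0], "gripper": 0}}

```text
time_s: 22.8
position: [0.5338, -0.3515, 0.0077]
tcp_rot: [[0.968, 0.001, 0.25], [-0.25, 0.001, 0.968], [0.001, -1.0, 0.001]]
force: [0.0, -2.2, -0.5]
opening: 0.62
```

```bash
python3 go.py 490 -128 40 0.3
```

```text
pos [ 533.8 -351.5    7.7] yaw -14.5 F [ 0.  -2.2 -0.5] open 0.62 t 22.8
shift [-98.3 -32.2 205.4] turn [ -0.04 -14.8    0.04] dist 230
```

Request:
{"fn": "jog_arm", "kwargs": {"motion": [0,-6,0,0,0,0,0,-18,0,0,0,0,-1,-30,3,0,0,0,-8,-36,16,0,-1,0,-19,-37,40,0,-3,0,-33,-37,70,0,-5,0,-48,-37,100,0,-7,0,-62,-37,130,0,-9,0,-76,-36,158,0,-11,0,-87,-35,182,0,-13,0,-95,-34,198,0,-14.3,0,-98,-33,205,0,-14.8,0,-98,-33,205,0,-14.8,0,-98,-33,205,0,-14.8,0]}}

```text
time_s: 24.55
position: [0.4908, -0.1292, 0.0409]
tcp_rot: [[1.0, 0.002, -0.005], [0.005, 0.0, 1.0], [0.002, -1.0, 0.0]]
force: [1.3, -1.2, -3.5]
opening: 0.62
```

```bash
python3 go.py 490.2 -128 11 0.3
```

```text
pos [ 490.8 -129.2   40.9] yaw 0.26 F [ 1.3 -1.2 -3.5] open 0.62 t 24.55
shift [-0.6 29.9  1.2] turn [-0.02 -0.04  0.09] dist 30
```

Request:
{"fn": "jog_arm", "kwargs": {"motion": [-0.6,8,1.2,0,0,0,-0.6,17,1.2,0,0,0,-0.6,24,1.2,0,0,0,-0.6,28,1.2,0,0,0,-0.6,29.9,1.2,0,0,0,-0.6,29.9,1.2,0,0,0,-0.6,29.9,1.2,0,0,0]}}

```text
time_s: 25.42
position: [0.4896, -0.127, 0.0111]
tcp_rot: [[1.0, 0.001, -0.005], [0.005, 0.001, 1.0], [0.001, -1.0, 0.001]]
force: [-0.5, 0.4, -2.8]
opening: 0.615
```

```bash
python3 go.py 490.2 -128 10.5 0.3
```

```text
pos [ 489.6 -127.    11.1] yaw 0.31 F [-0.5  0.4 -2.8] open 0.615 t 25.425
shift [ 0.6  0.6 -1. ] turn [-0.05  0.01  0.05] dist 1
```

Request:
{"fn": "jog_arm", "kwargs": {"motion": [0.4,-3,-2,0,0,0,0.4,-3,-2,0,0,0,0.4,0.5,-2,0,0,0,0.4,0.6,-2,0,0,0,0.4,0.6,-2,0,0,0]}}

```text
time_s: 26.05
position: [0.4901, -0.1292, 0.0107]
tcp_rot: [[1.0, 0.001, -0.005], [0.005, 0.001, 1.0], [0.001, -1.0, 0.001]]
force: [0.4, -0.5, 3.4]
opening: 0.618
```

Request:
{"fn": "jog_arm", "kwargs": {"motion": [0,0,0,0,0,0,0,0,0,0,0,0,0,0,0,0,0,0,0,0,0,0,0,0,0,0,0,0,0,0,0,-10,0,0,0,0,0,-32,0,0,0,0,0,-56,0,0,0,0,0,-74,0,0,0,0,0,-80,0,0,0,0], "gripper": 1}}

```text
time_s: 27.3
position: [0.4905, -0.1294, 0.0919]
tcp_rot: [[1.0, 0.003, -0.005], [0.005, -0.0, 1.0], [0.003, -1.0, -0.0]]
force: [0.3, -0.2, 0.4]
opening: 1.002
```

```bash
python3 go.py 490 130 160 0.3
python3 - <<'E'
from meas import *
snap("scene","s13",(130,110,420,300),2.75)
E
```

```text
pos [ 490.5 -129.4   91.9] yaw 0.31 F [ 0.3 -0.2  0.4] open 1.002 t 27.3
shift [  1.1 -68.1 259.4] turn [0.01 0.01 0.16] dist 268
```

View pics/s13.png

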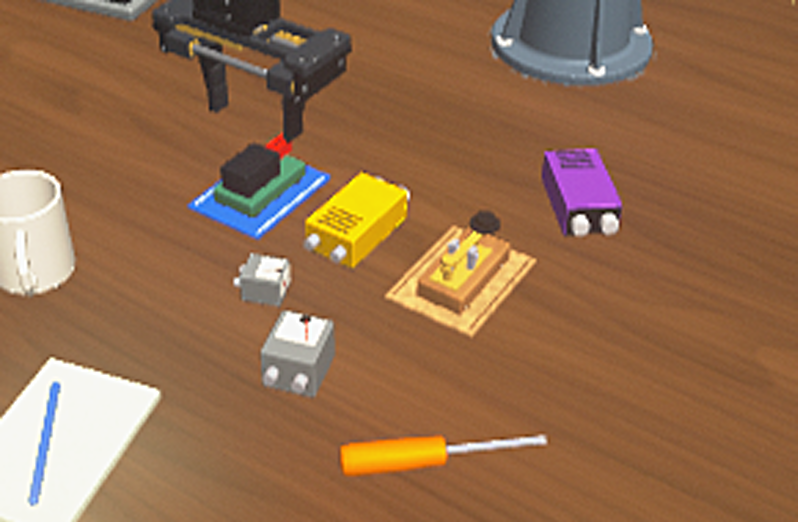

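Request:
{"fn": "jog_arm", "kwargs": {"motion": [0,0,12,0,0,0,0,-5,45,0,0,0,0,-10,90,0,0,0,0,-15,140,0,0,0,0,-20,190,0,0,0,0,-25,240,0,0,0,0,-30,290,0,0,0,0,-30,340,0,0,0,0,-30,390,0,0,0,0,-30,430,0,0,0,0,-30,450,0,0,0,0,-30,455,0,0,0]}}

```text
time_s: 28.85
position: [0.4864, 0.3265, 0.1201]
tcp_rot: [[1.0, -0.001, -0.007], [0.007, 0.0, 1.0], [-0.001, -1.0, 0.0]]
force: [0.1, -0.7, 0.4]
opening: 0.998
```

Run:
```python
from h import *
snap("top","t14",(180,160,330,240),5.2); snap("scene","s14",(180,130,420,300),3.3)
```

```text
(no output)
```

View pics/t14.png

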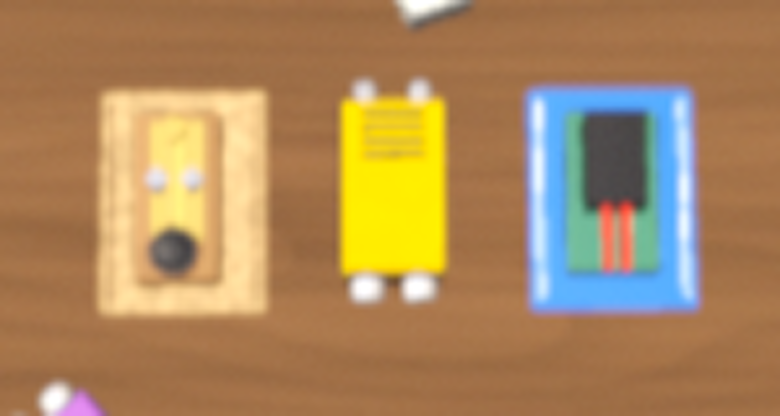

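View pics/s14.png

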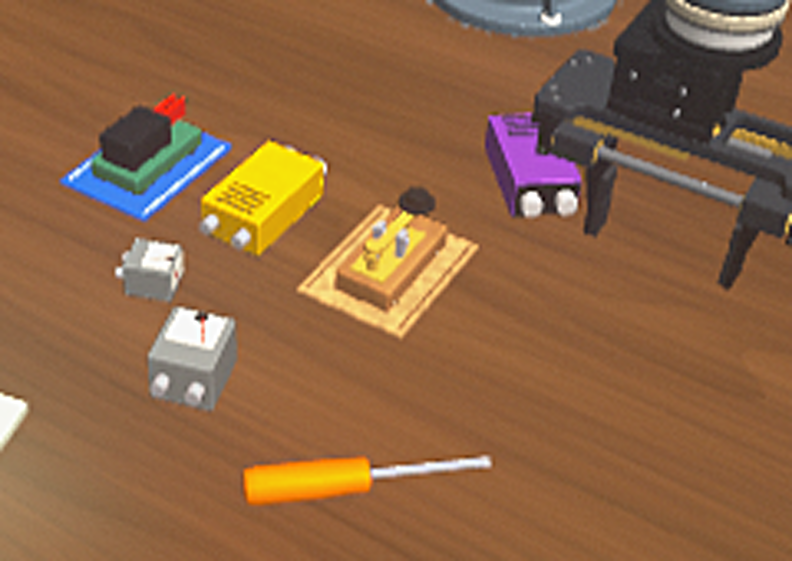

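Run:
```python
from h import *
def c(l,r,t,b,z):
    q=np.array([((l+r)/2,t),((l+r)/2,b),(l,(t+b)/2),(r,(t+b)/2)])
    W=cast("top",(q+.5)/5.2-.5+[180,160],z)*1000
    return [(W[0,0]+W[1,0])/2,(W[2,1]+W[3,1])/2,W[0,0]-W[1,0],W[2,1]-W[3,1]]
for n,a in dict(cork=(99.5,268,91,315,.003),blue=(529.5,696,87,313,.003),key=(140.5,221,110,284,.025),tun=(341,446,97,276,.04),pad=(568,658,112,272,.025)).items(): print(n,np.round(c(*a),1))
```

```text
cork [488.7 121.1 132.8  98.4]
blue [ 490.1 -129.2  133.9   97. ]
key [488.  120.9 101.7  46.3]
tun [491.2  -1.4 103.6  59.7]
pad [ 490.5 -127.5   93.4   51.7]
```

```bash
python3 go.py 491.2 -2.5 60 0.3
```

```text
pos [486.9 325.3 120.4] yaw 0.31 F [ 0.7 -0.1  0.3] open 1.002 t 28.95
shift [   2.6   60.3 -327.8] turn [-0.01  0.01 -0.05] dist 333
```

Request:
{"fn": "jog_arm", "kwargs": {"motion": [0,0,-12,0,0,0,0,0,-45,0,0,0,1,0,-90,0,0,0,1,0,-135,0,0,0,2,0,-180,0,0,0,2,0,-225,0,0,0,2,5,-268,0,0,0,2.6,15,-305,0,0,0,2.6,35,-322,0,0,0,2.6,55,-327,0,0,0,2.6,60,-327.8,0,0,0,2.6,60,-327.8,0,0,0,2.6,60,-327.8,0,0,0]}}

```text
time_s: 30.58
position: [0.4919, -0.0019, 0.0612]
tcp_rot: [[1.0, 0.001, -0.005], [0.005, 0.001, 1.0], [0.001, -1.0, 0.001]]
force: [0.5, -0.1, -1.2]
opening: 1.004
```

```bash
python3 go.py 491.2 -2.5 14 0.3
```

```text
pos [491.9  -1.9  61.2] yaw 0.31 F [ 0.5 -0.1 -1.2] open 1.004 t 30.575
shift [-0.8 47.2 -0.7] turn [-0.05  0.01  0.08] dist 47
```

Request:
{"fn": "jog_arm", "kwargs": {"motion": [-0.8,12,-0.7,0,0,0,-0.8,28,-0.7,0,0,0,-0.8,40,-0.7,0,0,0,-0.8,46,-0.7,0,0,0,-0.8,47,-0.7,0,0,0,-0.8,47,-0.7,0,0,0]}}

```text
time_s: 31.32
position: [0.4911, -0.0025, 0.0136]
tcp_rot: [[1.0, 0.001, -0.005], [0.005, 0.001, 1.0], [0.001, -1.0, 0.001]]
force: [1.0, 0.4, 0.2]
opening: 1.002
```

Request:
{"fn": "jog_arm", "kwargs": {"motion": [0,0,0,0,0,0,0,0,0,0,0,0,0,0,0,0,0,0,0,0,0,0,0,0,0,0,0,0,0,0,0,0,0,0,0,0,0,0,0,0,0,0,0,0,0,0,0,0], "gripper": 0}}

```text
time_s: 32.33
position: [0.4911, -0.0026, 0.0136]
tcp_rot: [[1.0, 0.001, -0.005], [0.005, 0.001, 1.0], [0.001, -1.0, 0.001]]
force: [-0.7, -0.2, 3.2]
opening: 0.665
```

```bash
python3 go.py 490 -5.5 17 0.3
```

```text
pos [491.1  -2.6  13.6] yaw 0.31 F [-0.7 -0.2  3.2] open 0.665 t 32.325
shift [-1.1 -3.4 -2.9] turn [-0.06  0.01  0.04] dist 5
```

Request:
{"fn": "jog_arm", "kwargs": {"motion": [0,-2,0,0,0,0,0,-4,0,0,0,0,-0.6,-4,-1.5,0,0,0,-1,-4,-2.7,0,0,0,-1,-4,-2.7,0,0,0,-1,-2,-2.7,0,0,0,-1,-0.5,-2.7,0,0,0,-1,0.1,-2.7,0,0,0,-1,0.1,-2.7,0,0,0]}}

```text
time_s: 33.45
position: [0.4899, -0.0051, 0.0136]
tcp_rot: [[1.0, 0.0, -0.005], [0.005, 0.001, 1.0], [0.0, -1.0, 0.001]]
force: [-2.0, 0.1, 1.6]
opening: 0.66
```

Request:
{"fn": "jog_arm", "kwargs": {"motion": [0,0,0,0,0,0,0,0,0,0,0,0,0,0,0,0,0,0,0,0,0,0,0,0,0,0,0,0,0,0,0,-10,0,0,0,0,0,-32,0,0,0,0,0,-56,0,0,0,0,0,-74,0,0,0,0,0,-80,0,0,0,0], "gripper": 1}}

```text
time_s: 34.7
position: [0.4906, -0.0054, 0.0949]
tcp_rot: [[1.0, 0.003, -0.005], [0.005, 0.001, 1.0], [0.003, -1.0, 0.001]]
force: [-0.3, -0.8, -0.4]
opening: 1.0
```

```bash
python3 go.py 678 66.5 94 17.8
```

```text
pos [490.6  -5.4  94.9] yaw 0.31 F [-0.3 -0.8 -0.4] open 1.0 t 34.7
shift [187.8   1.5  70.9] turn [ -0.   -17.49   0.17] dist 201
```

Request:
{"fn": "jog_arm", "kwargs": {"motion": [10,0,4,0,-1,0,35,0,13,0,-3,0,70,0,26,0,-6.5,0,105,0,39,0,-10,0,140,0,53,0,-13,0,167,0,63,0,-15.5,0,182,0,69,0,-17,0,187.3,1,70.5,0,-17.5,0.1,187.3,1,70.5,0,-17.5,0.1,187.3,1,70.5,0,-17.5,0.1]}}

```text
time_s: 35.95
position: [0.6759, 0.066, 0.092]
tcp_rot: [[0.952, -0.003, -0.305], [0.305, 0.001, 0.952], [-0.003, -1.0, 0.002]]
force: [-0.2, 0.7, -0.1]
opening: 1.002
```

```bash
python3 go.py 677.5 66 14 17.7
python3 - <<'E'
from h import *
snap("scene","s15",(180,130,420,300),3.3)
E
```

```text
pos [675.9  66.   92. ] yaw 17.78 F [-0.2  0.7 -0.1] open 1.002 t 35.95
shift [ 1.7 78.  -0.6] turn [-0.11  0.08 -0.15] dist 78
```

View pics/s15.png

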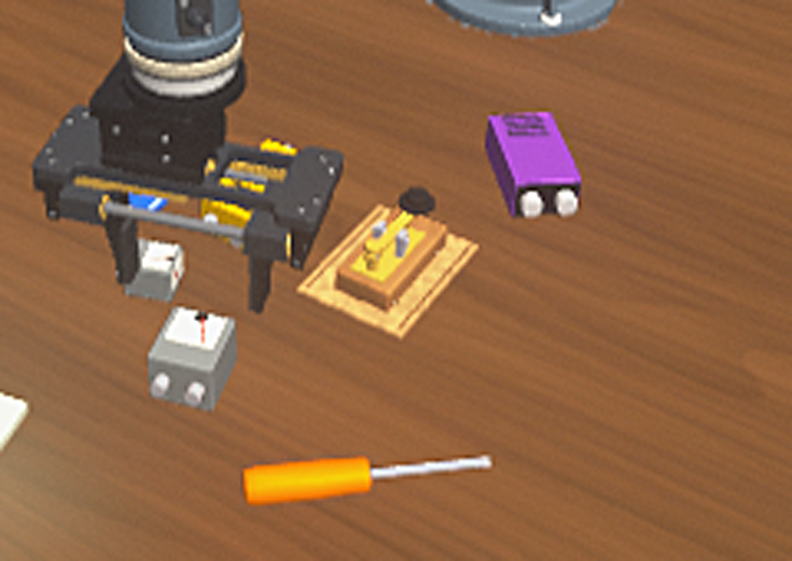

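Request:
{"fn": "jog_arm", "kwargs": {"motion": [1.5,12,-0.6,0,0,-0.1,1.5,32,-0.6,0,0,-0.1,1.5,52,-0.6,0,0,-0.1,1.5,68,-0.6,0,0,-0.1,1.5,76,-0.6,0,0,-0.1,1.5,77.5,-0.6,0,0,-0.1,1.5,77.5,-0.6,0,0,-0.1]}}

```text
time_s: 36.88
position: [0.6788, 0.0662, 0.0154]
tcp_rot: [[0.952, 0.001, -0.306], [0.306, 0.001, 0.952], [0.002, -1.0, 0.001]]
force: [-0.2, 1.0, 0.5]
opening: 0.998
```

Request:
{"fn": "jog_arm", "kwargs": {"motion": [0,0,0,0,0,0,0,0,0,0,0,0,0,0,0,0,0,0,0,0,0,0,0,0,0,0,0,0,0,0,0,0,0,0,0,0,0,0,0,0,0,0,0,0,0,0,0,0], "gripper": 0}}

```text
time_s: 37.88
position: [0.6786, 0.066, 0.0152]
tcp_rot: [[0.952, 0.001, -0.306], [0.306, 0.001, 0.952], [0.001, -1.0, 0.001]]
force: [0.1, -0.7, 0.8]
opening: 0.573
```

```bash
python3 go.py 491 -5.3 95 0.3
python3 - <<'E'
from h import *
snap("scene","s16",(180,130,420,300),3.3)
E
```

```text
pos [678.6  66.   15.2] yaw 17.81 F [ 0.1 -0.7  0.8] open 0.573 t 37.875
shift [-200.3  -80.1  -10.5] turn [-0.06 17.51  0.05] dist 216
```

View pics/s16.png

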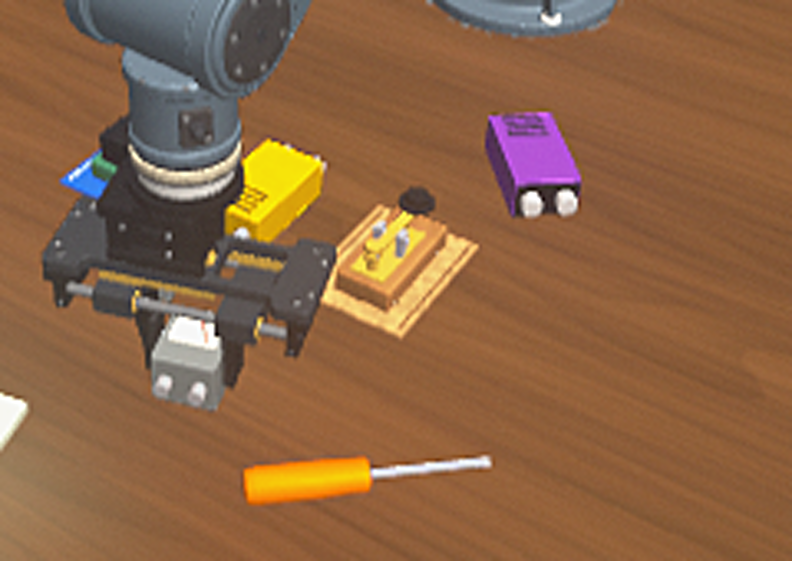

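Request:
{"fn": "jog_arm", "kwargs": {"motion": [0,-8,0,0,0,0,0,-26,0,0,0,0,0,-50,0,0,0,0,-4,-72,0,0,0.4,0,-16,-83,-1,0,1.5,0,-36,-85,-2,0,3,0,-62,-85,-3,0,5.5,0,-90,-85,-5,0,8,0,-118,-85,-6,0,10.5,0,-145,-85,-8,0,13,0,-169,-85,-9,0,15,0,-187,-83,-10,0,16.5,0,-197,-81,-10.5,0,17.5,0,-200.3,-80,-10.5,0,17.5,0,-200.3,-80,-10.5,0,17.5,0,-200.3,-80,-10.5,0,17.5,0]}}

```text
time_s: 39.92
position: [0.4917, -0.0052, 0.0949]
tcp_rot: [[1.0, 0.001, -0.006], [0.006, 0.001, 1.0], [0.001, -1.0, 0.001]]
force: [-0.3, 0.2, -2.4]
opening: 0.573
```

```bash
python3 go.py 491 -5.2 55.5 0.3
python3 - <<'E'
from h import *
snap("scene","s17",(180,90,420,260),3.3)
E
```

```text
pos [491.7  -5.2  94.9] yaw 0.32 F [-0.3  0.2 -2.4] open 0.573 t 39.925
shift [-0.7 39.4 -0.1] turn [-0.07  0.02  0.08] dist 39
```

View pics/s17.png

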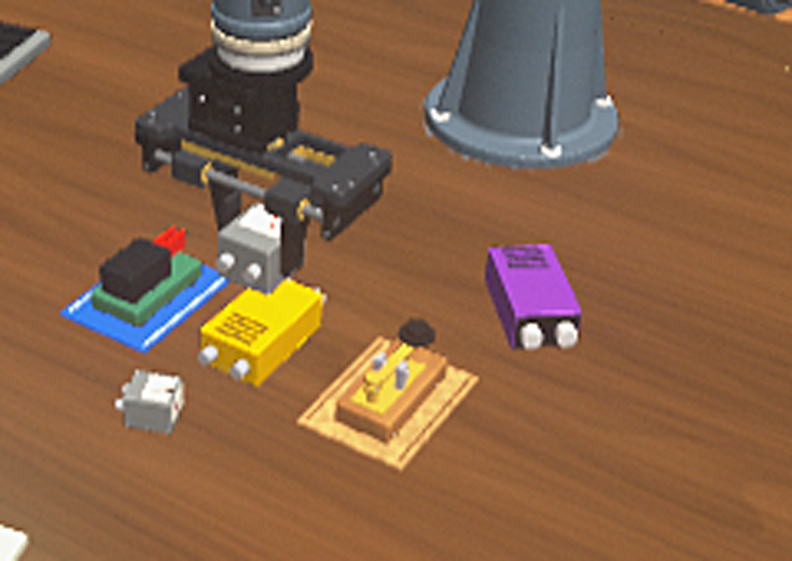

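Request:
{"fn": "jog_arm", "kwargs": {"motion": [-0.5,8,0,0,0,0,-0.5,20,0,0,0,0,-0.5,30,0,0,0,0,-0.5,36,0,0,0,0,-0.5,38,0,0,0,0,-0.5,39,0,0,0,0,-0.5,39,0,0,0,0,-0.5,39,0,0,0,0]}}

```text
time_s: 40.98
position: [0.4906, -0.0052, 0.0561]
tcp_rot: [[1.0, 0.001, -0.005], [0.005, 0.001, 1.0], [0.001, -1.0, 0.001]]
force: [0.6, -0.3, -1.2]
opening: 0.573
```

```bash
python3 go.py 491 -5.2 55.5 0.3
python3 - <<'E'
from h import *
snap("scene","s18",(200,120,330,230),6)
E
```

```text
pos [490.6  -5.2  56.1] yaw 0.31 F [ 0.6 -0.3 -1.2] open 0.573 t 40.975
shift [ 0.4  0.6 -0. ] turn [-0.07  0.01  0.05] dist 1
```

View pics/s18.png

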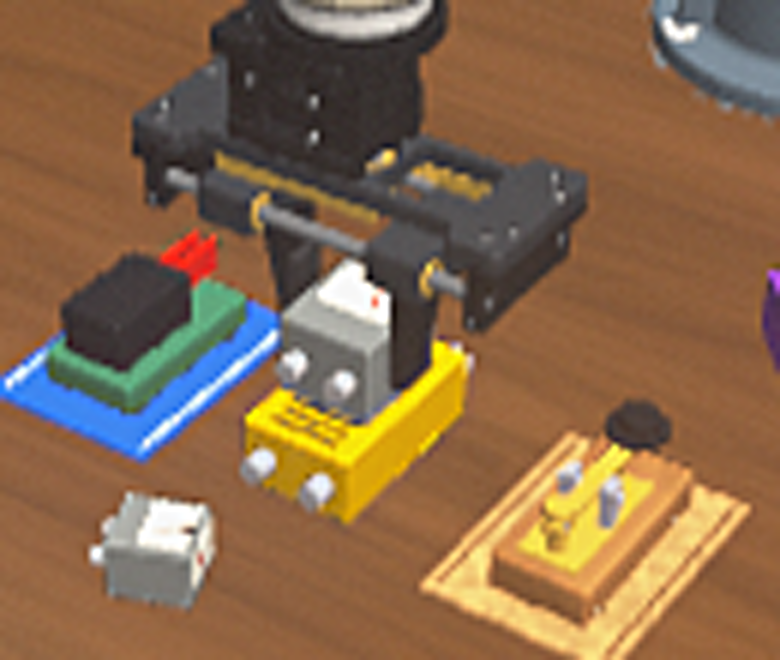

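Request:
{"fn": "jog_arm", "kwargs": {"motion": [0.3,0.5,0,0,0,0,0.3,1,0,0,0,0,0.3,1,0,0,0,0]}}

```text
time_s: 41.4
position: [0.4908, -0.0051, 0.0551]
tcp_rot: [[1.0, 0.001, -0.005], [0.005, 0.001, 1.0], [0.001, -1.0, 0.001]]
force: [-0.6, 0.4, 2.1]
opening: 0.572
```

Request:
{"fn": "jog_arm", "kwargs": {"motion": [0,0,0,0,0,0,0,0,0,0,0,0,0,0,0,0,0,0,0,0,0,0,0,0,0,0,0,0,0,0,0,-10,0,0,0,0,0,-32,0,0,0,0,0,-56,0,0,0,0,0,-70,0,0,0,0,0,-72,0,0,0,0], "gripper": 1}}

```text
time_s: 42.65
position: [0.4913, -0.0053, 0.128]
tcp_rot: [[1.0, 0.003, -0.005], [0.005, 0.001, 1.0], [0.003, -1.0, 0.001]]
force: [-0.0, -0.5, -1.4]
opening: 1.0
```

Request:
{"fn": "jog_arm", "kwargs": {"motion": [0,0,12,0,0,0,0,0,45,0,0,0,0,0,90,0,0,0,0,0,135,0,0,0,0,0,180,0,0,0,0,0,225,0,0,0,0,0,265,0,0,0,0,0,300,0,0,0,0,0,325,0,0,0,0,0,330,0,0,0,0,0,330,0,0,0]}}

```text
time_s: 44.02
position: [0.488, 0.3246, 0.1265]
tcp_rot: [[1.0, -0.002, -0.006], [0.006, 0.0, 1.0], [-0.002, -1.0, 0.0]]
force: [0.4, 0.1, -0.4]
opening: 0.999
```

```bash
python3 go.py 491 -5.2 55.5 0.3
python3 - <<'E'
from h import *
snap("top","t19",(180,160,330,240),5.2); snap("scene","s19",(190,120,330,230),5.6)
E
```

```text
pos [488.  324.6 126.5] yaw 0.35 F [ 0.4  0.1 -0.4] open 0.999 t 44.025
shift [   1.1   70.9 -329.8] turn [-0.02  0.05 -0.09] dist 337
```

View pics/t19.png

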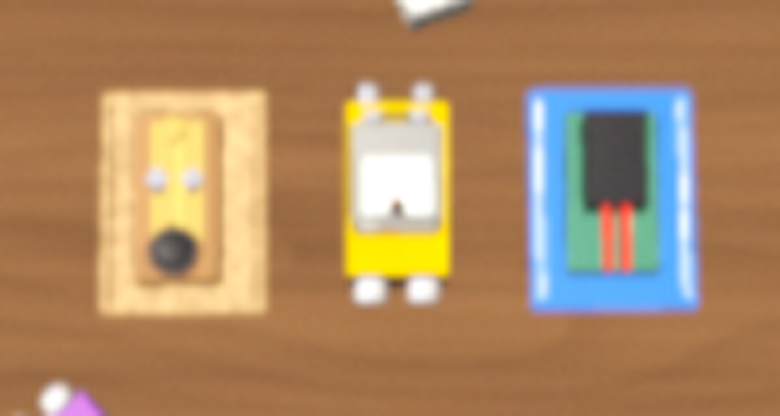

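View pics/s19.png

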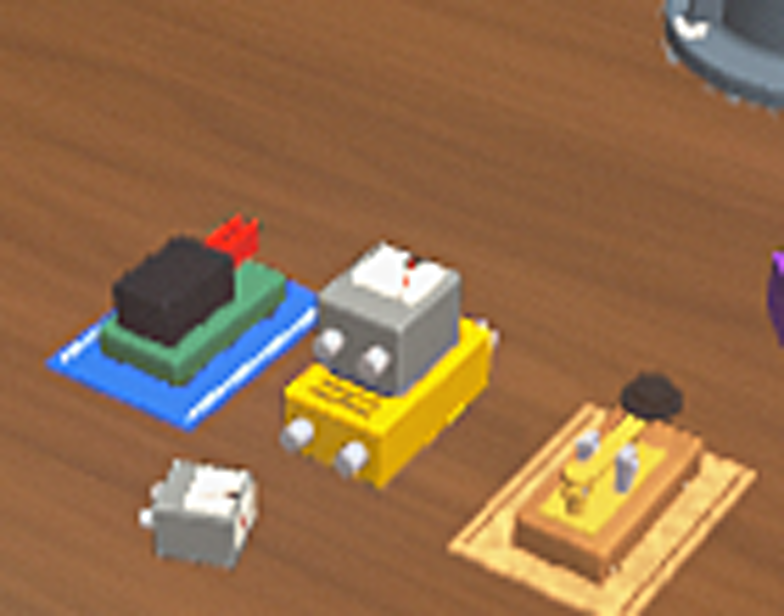

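Run:
```python
from h import *
def c(l,r,t,b,z):
    q=np.array([((l+r)/2,t),((l+r)/2,b),(l,(t+b)/2),(r,(t+b)/2)])
    W=cast("top",(q+.5)/5.2-.5+[180,160],z)*1000
    return [(W[0,0]+W[1,0])/2,(W[2,1]+W[3,1])/2,W[0,0]-W[1,0],W[2,1]-W[3,1]]
for n,a in dict(tun=(344,450,100,278,.04),meter=(350.5,441.5,121,222,.086)).items(): print(n,np.round(c(*a),1))
# scene corners
f=lambda q,z:(cast("scene",(np.array(q)+.5)/5.6-.5+[190,120],z)*1000).round(1)
W=f([(320,295),(410,330),(460,270),(383,243)],.086);print(W[:,:2].tolist(),W.mean(0))
W=f([(287,390),(384,430),(492,335)],.040);print(W[:,:2].tolist(),(W[0]+W[2])/2)
p,d=load("scene");X=pts("scene",d);H=hsv(p)
m=(X[...,2]>.081)&(X[...,2]<.095);m=m&(H[...,1]<70);
from meas import comp,outer
m=comp(m,(190+390/5.6,120+285/5.6));print('scene meter',m.sum(),rect(cast("scene",outer(m),.086)[:,:2]),X[m][:,2].mean())
```

```text
tun [489.7  -3.4 102.9  60.3]
meter [490.7  -2.9  56.6  50.1]
[[517.2, -23.9], [515.6, 26.8], [461.7, 19.4], [464.3, -24.1]] [ 4.897e+02 -4.500e-01  8.600e+01]
[[538.7, -28.8], [536.8, 27.0], [444.4, 28.6]] [ 4.9155e+02 -1.0000e-01  4.0000e+01]
scene meter 230 ([493.3, -0.1], 58.7, 51.0, 1.0) 0.08477214699628621
```

```bash
python3 -c "
from rig import bot
print(bot.hand_in())"
```

```text
the job is handed in; nothing more can be done
None
```

I finished the layout and handed it in at about 44 s of the 102 s allowed; no verdict was reported. I placed the tuner, then the key, the paddle and the meter. After the paddle I went back and nudged the tuner, which had landed about 2.5 mm off, before putting the meter on it.

| Item | Offset in the last top-camera pictures |
|---|---|
| Tuner | within about 1 mm of midway between the mats |
| Key | within about 1 mm of the cork mat's centre |
| Paddle | about 1.7 mm from the blue mat's centre, along y (left unmended) |
| Meter | within about 1 mm of the tuner's centre, dial towards the tuner's front |

Everything looked square with its mat and was standing on its own. The arm was parked clear, about 0.33 m away, and I never moved the mug, the screwdriver, the small meter or the purple look-alike.

Some things failed or disagreed along the way:
- **Fingertips:** they proved to be about level with the reported TCP, not 22 mm ahead of it. My first grasp of the key therefore closed above its base, at 29 mm instead of 50 mm. I opened, went lower and gripped the base properly; the key did not tip.
- **Cameras:** the two cameras differed by 2–4 mm in absolute position, so I judged the placements relative to the mats within one view. The scene camera put the tuner about 2 mm further off in x and y than the top camera did.

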